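Refit the battery box behind its quarter-turn cover

TASK

Turn both quarter-turn fasteners on the battery box anticlockwise until fully unlocked, swing the cover up to about upright or beyond, and lay every battery that is on the bench flat in a bay of its own, terminals towards the robot (facing the contact carriage). When all are in, push the carriage towards them until it clicks home. Then swing the cover fully shut and turn both fasteners back until fully locked, leaving the flux tin, masking tape and nut driver where they are.

Things in the scene. Friction and masses are not known exactly. Their poses are not given: they have to be found in the camera images.
- lid_hinge (a point): Point on the hinge line of the battery box's cover, at the middle of the box's far top edge. The fixed grey metal box (170 mm deep, 257 mm wide, 58 mm high, walls 4 mm) stands on the bench; this frame is the box's frame: x from the box's front (robot side) to its back, y along the hinge to the left, z up. The front wall's outer face is at x = -170 mm, the side walls' at y = +-128.5 mm, the bench 58 mm below.
- lid (a joint): Opening of the plain aluminium cover plate (3 mm thick, 170 x 257 mm, 0.25 kg, lying on the box): 0 closed, 1.57 upright, 1.9 fully open (stop), in rad. Hinged at the back, so its front edge rises and goes back. The hinge is stiff: the cover stays where it is left (about 3 N at the handle moves it). It takes a light press on the handle to close it fully. A locked fastener holds it shut; ajar by more than 0.01, the fasteners' cam tongues strike the box's lip and will not lock.
- lid_handle (a point): Middle of the cover's handle: a round steel bar 10 mm thick and 90 mm long, parallel to the hinge, held by two legs at its ends 38 mm in front of the cover's front edge. It is 208 mm from the hinge line; when closed its centre is 70 mm above the bench, free all round, and it can be pinched from above, front and back, and carried round the hinge while the gripper keeps pointing down.
- cam_left (a joint): Left quarter-turn fastener (left seen from the robot), rad: 0 locked, 1.57 fully unlocked (stop). Grows anticlockwise seen from above. Stiff (0.05 N m), stays where it is left. Its cam lets the cover go only beyond about 1.2. Below the cover hangs its cam tongue (20 mm long from the axis, 20 mm below the plate), which stands out towards the robot from an open cover.
- cam_right (a joint): Right quarter-turn fastener, the same, also anticlockwise to unlock.
- wing_left (a point): Left fastener's wing, a steel bar 36 mm long, 10 mm thick, 21 mm high, on a round foot (34 mm across, 4 mm high) on top of the cover, 30 mm behind the cover's front edge. The point is on the turning axis, 14 mm above the cover plate and 11 mm below the wing's top. x runs along the wing, z up: locked, the wing points front to back; unlocked, it is parallel to the cover's front edge.
- wing_right (a point): Right fastener's wing, the same.
- carriage (a joint): Travel of the contact carriage, m: 0 at the front of the box, 0.030 fully home at the batteries. A black bar right across the box (34 mm deep, 18 mm high) in front of the bays, under the cover; it slides towards the back of the box. About 1 N of friction; from 0.020 on a spring detent resists with about 5 N, a little past 0.025 it gives way and snaps the carriage home (above 0.028), where it stays; stopped short of that it springs back.
- carriage_tab (a point): The carriage's upright thumb tab, in the middle of the bar: 14 mm front to back, 12 mm wide, standing 26 mm above the bar (top at 50 mm above the bench, 8 mm below the rim); free at its left and right. The point is on its middle, 13 mm below its top. Frame as the box's.
- bay_0 (a point): Bay 0 of four equal ones side by side (0 at the right, 3 at the left, 55 mm apart), the point at the middle of its floor, 6 mm above the bench; frame as the box's. 32 mm wide between ribs 6 mm high; at the back a stop 34 mm high, 24.5 mm behind the point; the carriage's face is 54.5 mm in front of the point at travel 0, 24.5 mm when home.
- bay_1 (a point): Bay 1 of four equal ones side by side (0 at the right, 3 at the left, 55 mm apart), the point at the middle of its floor, 6 mm above the bench; frame as the box's. 32 mm wide between ribs 6 mm high; at the back a stop 34 mm high, 24.5 mm behind the point; the carriage's face is 54.5 mm in front of the point at travel 0, 24.5 mm when home.
- bay_2 (a point): Bay 2 of four equal ones side by side (0 at the right, 3 at the left, 55 mm apart), the point at the middle of its floor, 6 mm above the bench; frame as the box's. 32 mm wide between ribs 6 mm high; at the back a stop 34 mm high, 24.5 mm behind the point; the carriage's face is 54.5 mm in front of the point at travel 0, 24.5 mm when home.
- bay_3 (a point): Bay 3 of four equal ones side by side (0 at the right, 3 at the left, 55 mm apart), the point at the middle of its floor, 6 mm above the bench; frame as the box's. 32 mm wide between ribs 6 mm high; at the back a stop 34 mm high, 24.5 mm behind the point; the carriage's face is 54.5 mm in front of the point at travel 0, 24.5 mm when home.
- battery_0_center (a point): Nine volt block battery 0, a black and copper block of 17 x 26 x 44 mm (plus terminals 3 mm high), 46 g, the point at its centre. Its own z runs along its length from the plain end to the terminals, y across its 26 mm width, x through its 17 mm thickness. It lies on the bench on a 26 mm wide face, with its terminals roughly towards the robot. May be absent.
- battery_0_terminals (a point): Middle of the terminal end of battery 0, 22 mm from its centre.
- battery_1_center (a point): Nine volt block battery 1, a black and copper block of 17 x 26 x 44 mm (plus terminals 3 mm high), 46 g, the point at its centre. Its own z runs along its length from the plain end to the terminals, y across its 26 mm width, x through its 17 mm thickness. It lies on the bench on a 26 mm wide face, with its terminals roughly towards the robot. May be absent.
- battery_1_terminals (a point): Middle of the terminal end of battery 1, 22 mm from its centre.
- battery_2_center (a point): Nine volt block battery 2, a black and copper block of 17 x 26 x 44 mm (plus terminals 3 mm high), 46 g, the point at its centre. Its own z runs along its length from the plain end to the terminals, y across its 26 mm width, x through its 17 mm thickness. It lies on the bench on a 26 mm wide face, with its terminals roughly towards the robot. May be absent.
- battery_2_terminals (a point): Middle of the terminal end of battery 2, 22 mm from its centre.
- battery_3_center (a point): Nine volt block battery 3, a black and copper block of 17 x 26 x 44 mm (plus terminals 3 mm high), 46 g, the point at its centre. Its own z runs along its length from the plain end to the terminals, y across its 26 mm width, x through its 17 mm thickness. It lies on the bench on a 26 mm wide face, with its terminals roughly towards the robot. May be absent.
- battery_3_terminals (a point): Middle of the terminal end of battery 3, 22 mm from its centre.
- flux_tin: Bystander: round yellow tin, 52 mm across, 21 mm high, origin under its centre.
- masking_tape: Bystander: roll of masking tape, 101 mm across, 24 mm high, lying flat, origin under its centre.
- nut_driver: Bystander: nut driver with a blue handle, 179 mm long, lying, origin under its middle.

How it is judged:
On the way, in this order (a step that is already met when the one before it is completed fails the run):
1. both fasteners unlocked, the cover still shut (value of joint each of cam_left, cam_right above 1.35 rad and value of joint lid below 0.1 rad), for 0.2 s.
2. cover swung open to about upright or beyond (value of joint lid above 1.35 rad), for 0.2 s.
3. every battery lies in a bay of its own, terminals to the carriage, before the carriage is home (((horizontal distance between battery_0_center and bay_0 below 0.022 m and z of battery_0_center in the frame of bay_0 below 0.016 m and x of battery_0_terminals in the frame of bay_0 below -0.008 m and angle between the z axis of battery_0_center and the x axis of bay_0, either way round below 0.25 rad) or (horizontal distance between battery_0_center and bay_1 below 0.022 m and z of battery_0_center in the frame of bay_1 below 0.016 m and x of battery_0_terminals in the frame of bay_1 below -0.008 m and angle between the z axis of battery_0_center and the x axis of bay_1, either way round below 0.25 rad) or (horizontal distance between battery_0_center and bay_2 below 0.022 m and z of battery_0_center in the frame of bay_2 below 0.016 m and x of battery_0_terminals in the frame of bay_2 below -0.008 m and angle between the z axis of battery_0_center and the x axis of bay_2, either way round below 0.25 rad) or (horizontal distance between battery_0_center and bay_3 below 0.022 m and z of battery_0_center in the frame of bay_3 below 0.016 m and x of battery_0_terminals in the frame of bay_3 below -0.008 m and angle between the z axis of battery_0_center and the x axis of bay_3, either way round below 0.25 rad)) and ((horizontal distance between battery_1_center and bay_0 below 0.022 m and z of battery_1_center in the frame of bay_0 below 0.016 m and x of battery_1_terminals in the frame of bay_0 below -0.008 m and angle between the z axis of battery_1_center and the x axis of bay_0, either way round below 0.25 rad) or (horizontal distance between battery_1_center and bay_1 below 0.022 m and z of battery_1_center in the frame of bay_1 below 0.016 m and x of battery_1_terminals in the frame of bay_1 below -0.008 m and angle between the z axis of battery_1_center and the x axis of bay_1, either way round below 0.25 rad) or (horizontal distance between battery_1_center and bay_2 below 0.022 m and z of battery_1_center in the frame of bay_2 below 0.016 m and x of battery_1_terminals in the frame of bay_2 below -0.008 m and angle between the z axis of battery_1_center and the x axis of bay_2, either way round below 0.25 rad) or (horizontal distance between battery_1_center and bay_3 below 0.022 m and z of battery_1_center in the frame of bay_3 below 0.016 m and x of battery_1_terminals in the frame of bay_3 below -0.008 m and angle between the z axis of battery_1_center and the x axis of bay_3, either way round below 0.25 rad)) and ((horizontal distance between battery_2_center and bay_0 below 0.022 m and z of battery_2_center in the frame of bay_0 below 0.016 m and x of battery_2_terminals in the frame of bay_0 below -0.008 m and angle between the z axis of battery_2_center and the x axis of bay_0, either way round below 0.25 rad) or (horizontal distance between battery_2_center and bay_1 below 0.022 m and z of battery_2_center in the frame of bay_1 below 0.016 m and x of battery_2_terminals in the frame of bay_1 below -0.008 m and angle between the z axis of battery_2_center and the x axis of bay_1, either way round below 0.25 rad) or (horizontal distance between battery_2_center and bay_2 below 0.022 m and z of battery_2_center in the frame of bay_2 below 0.016 m and x of battery_2_terminals in the frame of bay_2 below -0.008 m and angle between the z axis of battery_2_center and the x axis of bay_2, either way round below 0.25 rad) or (horizontal distance between battery_2_center and bay_3 below 0.022 m and z of battery_2_center in the frame of bay_3 below 0.016 m and x of battery_2_terminals in the frame of bay_3 below -0.008 m and angle between the z axis of battery_2_center and the x axis of bay_3, either way round below 0.25 rad)) and ((horizontal distance between battery_3_center and bay_0 below 0.022 m and z of battery_3_center in the frame of bay_0 below 0.016 m and x of battery_3_terminals in the frame of bay_0 below -0.008 m and angle between the z axis of battery_3_center and the x axis of bay_0, either way round below 0.25 rad) or (horizontal distance between battery_3_center and bay_1 below 0.022 m and z of battery_3_center in the frame of bay_1 below 0.016 m and x of battery_3_terminals in the frame of bay_1 below -0.008 m and angle between the z axis of battery_3_center and the x axis of bay_1, either way round below 0.25 rad) or (horizontal distance between battery_3_center and bay_2 below 0.022 m and z of battery_3_center in the frame of bay_2 below 0.016 m and x of battery_3_terminals in the frame of bay_2 below -0.008 m and angle between the z axis of battery_3_center and the x axis of bay_2, either way round below 0.25 rad) or (horizontal distance between battery_3_center and bay_3 below 0.022 m and z of battery_3_center in the frame of bay_3 below 0.016 m and x of battery_3_terminals in the frame of bay_3 below -0.008 m and angle between the z axis of battery_3_center and the x axis of bay_3, either way round below 0.25 rad)) and value of joint carriage below 0.024 m), for 0.2 s.
4. carriage pushed home past its detent (value of joint carriage above 0.027 m), for 0.2 s.
5. cover shut again over the loaded box (value of joint lid below 0.03 rad and value of joint carriage above 0.027 m), for 0.2 s.
At the end, for the whole second after the job is handed in: Every battery present lies in a bay of its own (centre within 12 mm of the bay's middle, lengthwise within 0.25 rad, terminals to the carriage); carriage travel over 27 mm; cover shut (under 0.03 rad); both fasteners locked (under 0.25 rad) (all of step 5 and ((horizontal distance between battery_0_center and bay_0 below 0.012 m and z of battery_0_center in the frame of bay_0 below 0.016 m and x of battery_0_terminals in the frame of bay_0 below -0.008 m and angle between the z axis of battery_0_center and the x axis of bay_0, either way round below 0.25 rad) or (horizontal distance between battery_0_center and bay_1 below 0.012 m and z of battery_0_center in the frame of bay_1 below 0.016 m and x of battery_0_terminals in the frame of bay_1 below -0.008 m and angle between the z axis of battery_0_center and the x axis of bay_1, either way round below 0.25 rad) or (horizontal distance between battery_0_center and bay_2 below 0.012 m and z of battery_0_center in the frame of bay_2 below 0.016 m and x of battery_0_terminals in the frame of bay_2 below -0.008 m and angle between the z axis of battery_0_center and the x axis of bay_2, either way round below 0.25 rad) or (horizontal distance between battery_0_center and bay_3 below 0.012 m and z of battery_0_center in the frame of bay_3 below 0.016 m and x of battery_0_terminals in the frame of bay_3 below -0.008 m and angle between the z axis of battery_0_center and the x axis of bay_3, either way round below 0.25 rad)) and ((horizontal distance between battery_1_center and bay_0 below 0.012 m and z of battery_1_center in the frame of bay_0 below 0.016 m and x of battery_1_terminals in the frame of bay_0 below -0.008 m and angle between the z axis of battery_1_center and the x axis of bay_0, either way round below 0.25 rad) or (horizontal distance between battery_1_center and bay_1 below 0.012 m and z of battery_1_center in the frame of bay_1 below 0.016 m and x of battery_1_terminals in the frame of bay_1 below -0.008 m and angle between the z axis of battery_1_center and the x axis of bay_1, either way round below 0.25 rad) or (horizontal distance between battery_1_center and bay_2 below 0.012 m and z of battery_1_center in the frame of bay_2 below 0.016 m and x of battery_1_terminals in the frame of bay_2 below -0.008 m and angle between the z axis of battery_1_center and the x axis of bay_2, either way round below 0.25 rad) or (horizontal distance between battery_1_center and bay_3 below 0.012 m and z of battery_1_center in the frame of bay_3 below 0.016 m and x of battery_1_terminals in the frame of bay_3 below -0.008 m and angle between the z axis of battery_1_center and the x axis of bay_3, either way round below 0.25 rad)) and ((horizontal distance between battery_2_center and bay_0 below 0.012 m and z of battery_2_center in the frame of bay_0 below 0.016 m and x of battery_2_terminals in the frame of bay_0 below -0.008 m and angle between the z axis of battery_2_center and the x axis of bay_0, either way round below 0.25 rad) or (horizontal distance between battery_2_center and bay_1 below 0.012 m and z of battery_2_center in the frame of bay_1 below 0.016 m and x of battery_2_terminals in the frame of bay_1 below -0.008 m and angle between the z axis of battery_2_center and the x axis of bay_1, either way round below 0.25 rad) or (horizontal distance between battery_2_center and bay_2 below 0.012 m and z of battery_2_center in the frame of bay_2 below 0.016 m and x of battery_2_terminals in the frame of bay_2 below -0.008 m and angle between the z axis of battery_2_center and the x axis of bay_2, either way round below 0.25 rad) or (horizontal distance between battery_2_center and bay_3 below 0.012 m and z of battery_2_center in the frame of bay_3 below 0.016 m and x of battery_2_terminals in the frame of bay_3 below -0.008 m and angle between the z axis of battery_2_center and the x axis of bay_3, either way round below 0.25 rad)) and ((horizontal distance between battery_3_center and bay_0 below 0.012 m and z of battery_3_center in the frame of bay_0 below 0.016 m and x of battery_3_terminals in the frame of bay_0 below -0.008 m and angle between the z axis of battery_3_center and the x axis of bay_0, either way round below 0.25 rad) or (horizontal distance between battery_3_center and bay_1 below 0.012 m and z of battery_3_center in the frame of bay_1 below 0.016 m and x of battery_3_terminals in the frame of bay_1 below -0.008 m and angle between the z axis of battery_3_center and the x axis of bay_1, either way round below 0.25 rad) or (horizontal distance between battery_3_center and bay_2 below 0.012 m and z of battery_3_center in the frame of bay_2 below 0.016 m and x of battery_3_terminals in the frame of bay_2 below -0.008 m and angle between the z axis of battery_3_center and the x axis of bay_2, either way round below 0.25 rad) or (horizontal distance between battery_3_center and bay_3 below 0.012 m and z of battery_3_center in the frame of bay_3 below 0.016 m and x of battery_3_terminals in the frame of bay_3 below -0.008 m and angle between the z axis of battery_3_center and the x axis of bay_3, either way round below 0.25 rad)) and value of joint each of cam_left, cam_right below 0.25 rad); the robot touches nothing.
It fails at once if the flux tin is shoved out of its place (distance of flux_tin from where it was at the start of the episode above 0.04 m).
It fails at once if the masking tape is shoved out of its place (distance of masking_tape from where it was at the start of the episode above 0.04 m).
It fails at once if the nut driver is shoved out of its place (distance of nut_driver from where it was at the start of the episode above 0.04 m).
Of battery_0, battery_1, battery_2, battery_3 only 2 to 4 are there at a start; the rules pass over those that are not, and their reading is None.
At some moment in a run one of battery_0, battery_1, battery_2, battery_3 may be knocked a few centimetres aside while the robot is not near it.
Once in a run the grip may slacken for a moment while it holds something.
It also fails if it takes over 210 s, if anything falls off the work surface, if the arm or the gripper's body presses on something with over 40 N, if the wrist force passes 120 N, or if a joint passes its speed limit or range.

ROBOT

A 6-joint arm with a two-finger parallel gripper is mounted at the origin on a cart in front of the work surface, level with it; the furniture and walls round the work are solid. World frame = base frame: x ahead of the robot, y to its left, z up, the work surface at z = 0. Lengths are in m, angles in rad, forces in N, time in s.
With the tool pointing down it reaches from about 0.375 to 0.9 m from the base axis. Payload 3.1 kg.
Tool frame: the origin (TCP) lies between the finger pads; the fingertips stand 17 mm ahead of it and the grasp point (between the pads) lies 2 mm behind it (robot.nose_length is the distance from the TCP to the fingertips, in m); z points along the fingers, y is the line along which they close (so a half turn about z gives the same grasp; the last joint's range is limited). The gripper opens to 87 mm and grips with 3 to 60 N. Pads are 19 mm wide; open, the fingers measure 117 mm over their backs; the gripper's body (75 mm by 190 mm) begins 51 mm behind the grasp point.
Start: joints at [-1.5, 0.527, 1.433, -0, 1.181, -0.178], TCP at [0.154, -0.606, 0.24] pointing down, gripper open.
Joint ranges: [-3.08, 3.08], [-0.75, 2.2], [0.22, 2.44], [-1.43, 4.57], [0, 2.65], [-2.85, 2.85]. Speed limits (rad/s): [2.79, 2.79, 3.14, 3.14, 3.14, 3.14].

INTERFACE

Orientations are given as a unit quaternion [x, y, z, w].
In Python, from rig import robot, cams gives the robot as it stands.
- The arm moves only by the shell command python3 -m pendant 'ROWS' [FORCE]. ROWS is JSON, a list of rows, each an object with "jaw": the opening, from 0 (shut) to 1 (fully open); "linear": the shift along the tool's x, y, z in cm, a list of three; "twist": the turn about the tool's z in degrees. A call has 1 to 12 rows; each row shifts and turns the commanded pose from where the row before left it, along the tool's axes as they then stand; what a row does not reach is not made up. A row lasts 1/12 s, in which the tool goes at most 41.7 mm and 7.16 degrees, less where a joint would pass 70% of its speed; a pose out of reach is approached as far as the arm can. A call is refused whole if a number of a shift passes 4.17 or a number of a turn 7.16, either way. A call with a gripper value outside its range is refused whole. The fingers move at their own pace and stop on an object; FORCE is the grip in N (left out, the last holds). Time passes only in rows, so rows that do not move let the fingers close. It gives the time, the measured TCP pose, the force, the opening and the grip force at its end, in the units of the state.
- robot.get_obs(): the state, without advancing time (a new reading comes with each control period).
- cams.camera(name): name is "scene" or "top" or "wrist"; returns a dict with "color" (480x640x3 uint8, blue, green, red), "depth" (480x640 float32, m along the optical axis (not along the pixel's ray), 0 where there is no reading), "fov_y" (degrees; the focal length in pixels is half the picture's height over the tangent of half this angle, whatever the lens; pixels are square), "cx", "cy" (the principal point, pixels), "k1" (the pictures are not rectified: a ray, as slopes to the right and down, at radius r is drawn at 1 + k1 r^2 times it, then the intrinsics apply), "view" (4x4, takes a point from world to camera coordinates). Camera axes: x right, y down, z forward; pixel columns grow to the right and rows downward; lengths in m; the calibration is good to about 2 mm. A picture is of the moment at which its call begins.
- robot.hand_in(): hands the job in; it is judged then, once.
The state is a dict: "time": time; "q": joint angles; "joint_velocities": joint speeds; "joint_torque": joint torques, N m; "position": TCP position; "tool_rot": TCP orientation; "ft_force": force on the tool from outside, world axes, zero at the start; "moment": the same for the moment, N m; "grip_width": finger opening in m; "grip_force": force on a finger pad.
Only numpy, scipy, OpenCV 4.12 (cv2) and the standard library are available. Lean on these libraries where they do the work, as an engineer would, in place of code of your own. Each camera call takes 0.05 s, during which the arm holds its last target. There are 200 camera calls.

## Working session

There is one attempt and no reset: what is moved stays moved. The work goes in short steps, Python scripts to look and compute and a shell command to move; the robot and the scene stay as the last step left them, time stands still between calls to the robot, and variables do not carry over. Pictures are saved under pics/ and viewed, at most 18 in all, crops included, and the job is handed in when it is done.

```bash
ls; mkdir -p pics
cat > h.py <<'E'
import numpy as np, cv2
from rig import robot, cams
from scipy.spatial.transform import Rotation as R
def cam(n):
    c=cams.camera(n); f=240/np.tan(np.radians(c["fov_y"])/2)
    c["K"]=np.array([[f,0,c["cx"]],[0,f,c["cy"]],[0,0,1.]]); c["V"]=np.array(c["view"]); c["D"]=np.array([c["k1"],0,0,0.]); return c
def ray(c,u,v):
    p=cv2.undistortPoints(np.array([[[u,v]]],float),c["K"],c["D"])[0,0]
    Ri=c["V"][:3,:3].T; o=-Ri@c["V"][:3,3]; return o,Ri@np.array([p[0],p[1],1.])
def atz(c,u,v,z):
    o,d=ray(c,u,v); return o+d*(z-o[2])/d[2]
def dep(c,u,v):
    o,d=ray(c,u,v); return o+d*float(np.median(c["depth"][int(v)-1:int(v)+2,int(u)-1:int(u)+2]))
def proj(c,P):
    V=c["V"]; return cv2.projectPoints(np.array(P,float).reshape(-1,1,3),cv2.Rodrigues(V[:3,:3])[0],V[:3,3],c["K"],c["D"])[0][:,0]
E
python3 - <<'E'
from h import *
o=robot.get_obs(); print(o)
for n in("scene","top","wrist"):
    c=cam(n); cv2.imwrite(f"pics/{n}0.png",c["color"]); print(n,c["fov_y"],c["V"].round(3).tolist())
    np.savez(f"{n}0.npz",color=c["color"],depth=c["depth"],K=c["K"],V=c["V"],D=c["D"])
E
```

```text
pics
{'time': 0.0, 'q': array([-1.50048986e+00,  5.28460101e-01,  1.43390547e+00, -1.17680047e-05,
        1.18137803e+00, -1.78464044e-01]), 'joint_velocities': array([ 0.00059364,  0.00017475,  0.00187219, -0.00037566,  0.00167013,
        0.00028035]), 'joint_torque': array([-2.35640837e-04, -4.40044713e+01, -1.76591974e+01,  6.31859712e-02,
        5.80326165e-02, -1.71317083e-04]), 'position': array([ 0.1538805 , -0.60504411,  0.23857431]), 'tool_rot': array([ 9.92273271e-01,  1.24066913e-01,  5.26986947e-05, -1.07419249e-03]), 'ft_force': array([-0.7890078 ,  0.21633616,  0.03947924]), 'moment': array([0.04710702, 0.01820375, 0.01530563]), 'grip_force': 0.0, 'grip_width': 0.08715240099894538}
scene 42.793712078148815 [[-0.424, -0.905, -0.026, 0.238], [-0.399, 0.212, -0.892, 0.27], [0.813, -0.368, -0.451, 0.91], [0.0, 0.0, 0.0, 1.0]]
top 46.84813755888614 [[0.01, -1.0, 0.014, -0.01], [-0.99, -0.011, -0.144, 0.53], [0.144, -0.013, -0.989, 1.506], [0.0, 0.0, 0.0, 1.0]]
wrist 64.59860903051903 [[0.246, -0.969, -0.003, -0.624], [-0.93, -0.237, 0.282, -0.034], [-0.274, -0.067, -0.959, 0.392], [0.0, 0.0, 0.0, 1.0]]
```

View pics/top0.png

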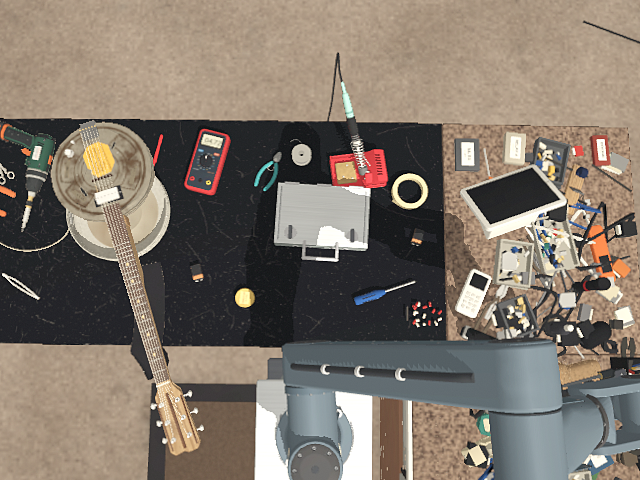

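View pics/scene0.png

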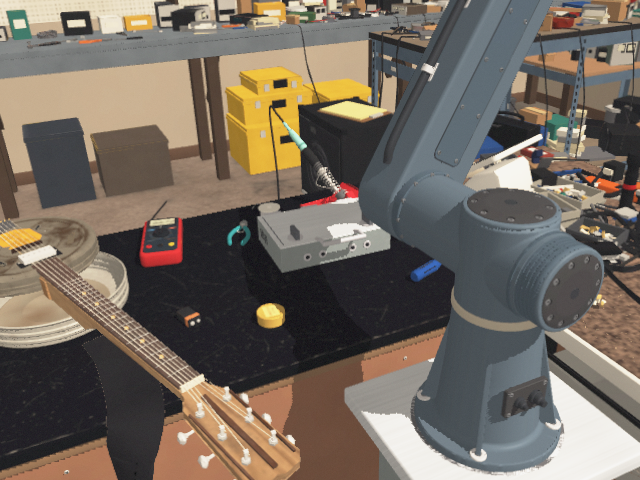

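The top view shows the box around (322,217) with its handle at (320,255) and wings at about (291,230) and (352,232). Two batteries are visible, at (197,271) and (417,237). The tin is at (245,298), the tape at (409,190) and the driver at (385,293).

Run:
```python
from h import *
c=cam("top"); im=c["color"]
a=cv2.resize(im[165:285,255:445],None,fx=4,fy=4,interpolation=cv2.INTER_CUBIC)[:, :760]
b=cv2.resize(im[255:287,180:215],None,fx=8,fy=8,interpolation=cv2.INTER_CUBIC)[:110*2]
a=cv2.resize(im[170:270,265:435],(680,400),interpolation=cv2.INTER_CUBIC)
b=cv2.resize(im[258:283,180:215],(280,200),interpolation=cv2.INTER_CUBIC)
d=cv2.resize(im[225:250,400:435],(280,200),interpolation=cv2.INTER_CUBIC)
o=np.zeros((600,680,3),np.uint8); o[:400]=a; o[400:,:280]=b; o[400:,300:580]=d
cv2.imwrite("pics/c1.png",o)
for n,u,v in [("batL",197,271),("batR",417,237),("lidc",322,200),("tin",245,298),("tape",395,190),("drv",370,298),("bench",150,320)]: print(n,dep(c,u,v).round(4))
```

```text
batL [0.4485 0.3302 0.0188]
batR [ 0.5522 -0.2889  0.0185]
lidc [ 0.6465 -0.0173  0.0606]
tin [0.3748 0.1937 0.0192]
tape [ 0.6864 -0.2266  0.0257]
drv [ 0.3783 -0.1542  0.0202]
bench [0.3108 0.432  0.1001]
```

View pics/c1.png

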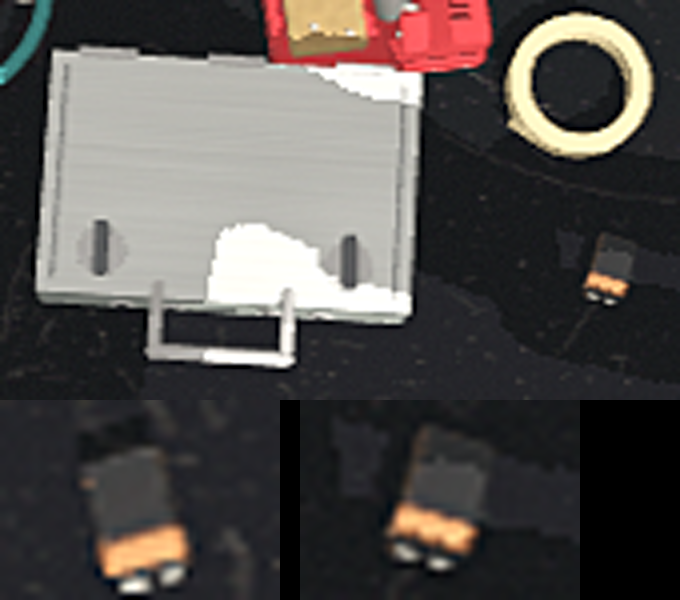

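Run:
```python
from h import *
c=cam("top")
def m(X,Y,z,x0=265,y0=170,s=4): return atz(c,x0+(X+.5)/s-.5,y0+(Y+.5)/s-.5,z)[:2]
P={k:m(*v) for k,v in dict(FL=(38,295,.061),FR=(410,312,.061),BL=(54,50,.061),BR=(421,70,.061),WL=(101,247,.084),WR=(349,261,.084),HL=(152,352,.073),HR=(292,361,.073),tape=(580,85,.024)).items()}
for k,v in P.items(): print(k,v.round(4))
dw=P["WL"]-P["WR"]; print("yaw wings",np.arctan2(-dw[0],dw[1]),np.linalg.norm(dw))
for a,b in(("FL","FR"),("BL","BR"),("HL","HR")):
    d=P[a]-P[b]; print(np.arctan2(-d[0],d[1]),np.linalg.norm(d))
for n,pts,x0,y0 in(("L",[(126,475-400),(142,540-400),(155,578-400),(124,460-400)],180,258),("R",[(452-300,455-400),(432-300,525-400),(420-300,557-400)],400,225)):
    print(n,[m(X,Y,.017,x0,y0,8).round(4).tolist() for X,Y in pts])
print("cam",-c["V"][:3,:3].T@c["V"][:3,3])
# depth-based top-surface points for batteries and lid
for n,(u0,u1,v0,v1,zl,zh) in dict(L=(180,215,255,287,.010,.03),R=(400,435,222,252,.010,.03),lid=(265,380,175,265,.056,.066),wings=(280,365,222,245,.078,.1),handle=(295,345,244,265,.066,.085)).items():
    p=np.array([dep(c,u,v) for u in range(u0,u1) for v in range(v0,v1)]); q=p[(p[:,2]>zl)&(p[:,2]<zh)]
    if len(q)>5:
        q2=q[:,:2].astype(np.float32); print(n,len(q),q.mean(0).round(4),cv2.minAreaRect(q2))
        if n=="wings":
            for s in(q[q[:,1]>-.02],q[q[:,1]<=-.02]): print(s.mean(0),len(s))
```

```text
FL [0.5231 0.1132]
FR [ 0.5143 -0.1424]
BL [0.6959 0.1056]
BR [ 0.6849 -0.1507]
WL [0.5532 0.0697]
WR [ 0.5456 -0.0986]
HL [0.4833 0.0343]
HR [ 0.4782 -0.0608]
tape [ 0.6848 -0.2689]
yaw wings -0.04528977603031292 0.16845122440604648
-0.0346088108805522 0.2556630007007248
-0.042689902639443555 0.25655913538759634
-0.05345329364331843 0.09519378077081521
L [[0.4601, 0.3357], [0.4373, 0.3292], [0.4241, 0.3241], [0.4654, 0.3367]]
R [[0.5685, -0.2939], [0.5432, -0.2863], [0.5317, -0.2819]]
cam [0.30782951 0.01522509 1.56684093]
L 155 [0.4459 0.3311 0.0163] ((0.44582104682922363, 0.3317682445049286), (0.04523301497101784, 0.027495523914694786), 17.39151954650879)
R 142 [ 0.5533 -0.2892  0.0169] ((0.5545992851257324, -0.2900867760181427), (0.026186469942331314, 0.04473428428173065), 71.42481994628906)
lid 5529 [ 0.6067 -0.0173  0.061 ] ((0.595354437828064, -0.034806281328201294), (0.2277045100927353, 0.30895087122917175), 5.948337554931641)
wings 95 [ 0.5501 -0.0144  0.0828] ((0.5499169230461121, -0.013326592743396759), (0.178604856133461, 0.033912330865859985), 86.951171875)
[0.55473244 0.07075903 0.08314513] 47
[ 0.54547273 -0.09770935  0.08255957] 48
handle 204 [ 0.4888 -0.011   0.0728] ((0.4972422122955322, -0.010928686708211899), (0.0980265811085701, 0.04345016926527023), 87.06494140625)
```

```bash
cat >> h.py <<'E'
YAW=-0.045; H=np.array([0.689,-0.0217,0.058])
def box(x,y,z=0):  # box-frame mm -> world (z above the bench)
    c,s=np.cos(YAW),np.sin(YAW); return np.array([H[0]+(c*x-s*y)/1e3,H[1]+(s*x+c*y)/1e3,z/1e3])
def yaw_now(o=None):
    o=o or robot.get_obs(); X=R.from_quat(o["tool_rot"]).as_matrix()[:,0]; return np.arctan2(X[1],X[0])
def plan(P,yaw):
    """twist first (deg), then shift in cm along tool axes after the twist"""
    o=robot.get_obs(); y=yaw_now(o); t=-np.degrees((yaw-y+np.pi)%(2*np.pi)-np.pi)
    d=(np.array(P)-o["position"])*100; c,s=np.cos(yaw),np.sin(yaw)
    print("t=%.1f twist %.1f then shift x %.2f y %.2f z %.2f | yaw now %.3f pos %s grip %.1fmm F %.1f ft %s q6 %.2f"%(o["time"],t,c*d[0]+s*d[1],s*d[0]-c*d[1],-d[2],y,(o["position"]*1e3).round(1),o["grip_width"]*1e3,o["grip_force"],o["ft_force"].round(1),o["q"][5]))
E
python3 -c "
from h import *
print(box(-140,84),box(-140,-84),box(-208,0)); plan([.5453,-.0993,.14],YAW)"
```

```text
[0.55292045 0.06851284 0.        ] [ 0.545363   -0.09931709  0.        ] [ 0.48121056 -0.01234316  0.        ]
t=0.2 twist 16.8 then shift x 36.82 y -52.32 z 9.90 | yaw now 0.249 pos [ 153.9 -605.4  239. ] grip 87.4mm F 0.0 ft [0.3 0.1 0.1] q6 -0.18
```

```bash
python3 -m pendant '[{"jaw":0.5,"linear":[0,0,0],"twist":5.6},{"jaw":0.5,"linear":[0,0,0],"twist":5.6},{"jaw":0.5,"linear":[0,0,0],"twist":5.6},{"jaw":0.5,"linear":[2.3,-3.27,0],"twist":0},{"jaw":0.5,"linear":[2.3,-3.27,0],"twist":0},{"jaw":0.5,"linear":[2.3,-3.27,0],"twist":0},{"jaw":0.5,"linear":[2.3,-3.27,0],"twist":0},{"jaw":0.5,"linear":[2.3,-3.27,0],"twist":0},{"jaw":0.5,"linear":[2.3,-3.27,0],"twist":0},{"jaw":0.5,"linear":[2.3,-3.27,0],"twist":0},{"jaw":0.5,"linear":[2.3,-3.27,0],"twist":0},{"jaw":0.5,"linear":[2.3,-3.27,0],"twist":0}]' 20
python3 -m pendant '[{"jaw":0.5,"linear":[2.3,-3.27,0],"twist":0},{"jaw":0.5,"linear":[2.3,-3.27,0],"twist":0},{"jaw":0.5,"linear":[2.3,-3.27,0],"twist":0},{"jaw":0.5,"linear":[2.3,-3.27,0],"twist":0},{"jaw":0.5,"linear":[2.3,-3.27,1],"twist":0},{"jaw":0.5,"linear":[2.3,-3.27,3],"twist":0},{"jaw":0.5,"linear":[2.3,-3.27,3],"twist":0},{"jaw":0.5,"linear":[0,0,3],"twist":0},{"jaw":0.5,"linear":[0,0,0],"twist":0},{"jaw":0.5,"linear":[0,0,0],"twist":0}]'
python3 - <<'E'
from h import *
plan(list(box(-140,-84,86)),YAW)
c=cam("wrist"); cv2.imwrite("pics/w1.png",c["color"])
print(proj(c,[box(-140,-84,86),box(-208,0,75),box(-170,-128.5,61)]))
E
```

```text
time: 1.25
position: [0.3746, -0.3192, 0.2397]
tool_rot: [1.0, -0.022, 0.0, 0.0]
ft_force: [0.8, -0.3, 1.1]
grip_width: 0.0436
grip_force: 0.0
time: 2.08
position: [0.5354, -0.1091, 0.1483]
tool_rot: [1.0, -0.022, -0.002, -0.001]
ft_force: [-0.7, -0.3, 0.3]
grip_width: 0.0436
grip_force: 0.0
t=2.1 twist 0.1 then shift x 0.95 y -1.03 z 6.23 | yaw now -0.043 pos [ 535.4 -109.1  148.3] grip 43.6mm F 0.0 ft [-0.7 -0.3  0.3] q6 1.21
[[302.03769073 251.1578741 ]
 [177.73779594 342.69830249]
 [371.54103521 282.31279053]]
```

View pics/w1.png

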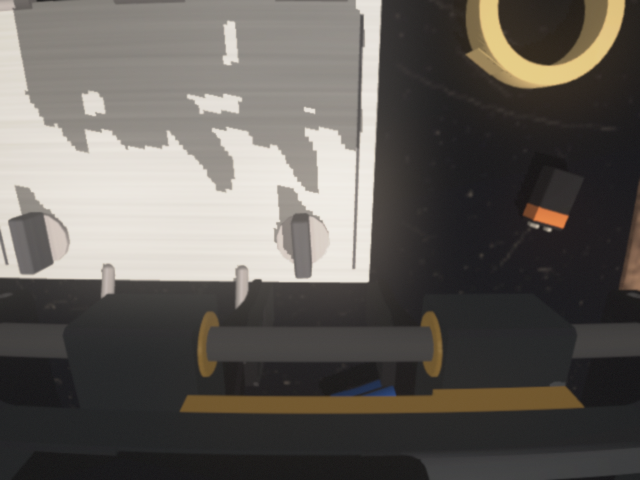

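The wrist view shows the right wing at about (302,245), against a prediction of (302,251). The box corner at (370,281) matches too. I'll grip the wing and turn it.

```bash
python3 -m pendant '[{"jaw":0.5,"linear":[1.1,-1.03,0],"twist":0},{"jaw":0.5,"linear":[0,0,2],"twist":0},{"jaw":0.5,"linear":[0,0,2],"twist":0},{"jaw":0.5,"linear":[0,0,1.2],"twist":0},{"jaw":0.5,"linear":[0,0,0.9],"twist":0},{"jaw":0.5,"linear":[0,0,0],"twist":0},{"jaw":0,"linear":[0,0,0],"twist":0},{"jaw":0,"linear":[0,0,0],"twist":0},{"jaw":0,"linear":[0,0,0],"twist":0},{"jaw":0,"linear":[0,0,0],"twist":0},{"jaw":0,"linear":[0,0,0],"twist":0},{"jaw":0,"linear":[0,0,0],"twist":0}]' 15
```

```text
time: 3.13
position: [0.5486, -0.0997, 0.089]
tool_rot: [1.0, -0.023, 0.001, -0.0]
ft_force: [2.8, 7.4, 2.8]
grip_width: 0.0114
grip_force: 4.0
```

```bash
python3 -m pendant '[{"jaw":0,"linear":[0,0,0],"twist":0},{"jaw":0,"linear":[0,0,0],"twist":0},{"jaw":0,"linear":[0,0,0],"twist":-7},{"jaw":0,"linear":[0,0,0],"twist":-7},{"jaw":0,"linear":[0,0,0],"twist":-7},{"jaw":0,"linear":[0,0,0],"twist":-7},{"jaw":0,"linear":[0,0,0],"twist":-7},{"jaw":0,"linear":[0,0,0],"twist":-7},{"jaw":0,"linear":[0,0,0],"twist":0}]'
python3 -c "
from h import *
plan(list(box(-140,-84,86)),YAW+1.57)"
```

```text
time: 3.88
position: [0.5479, -0.0968, 0.089]
tool_rot: [0.941, 0.339, 0.001, -0.002]
ft_force: [1.7, 12.1, 4.5]
grip_width: 0.0095
grip_force: 15.0
t=3.9 twist -47.8 then shift x -0.26 y -0.24 z 0.30 | yaw now 0.691 pos [547.9 -96.8  89. ] grip 9.5mm F 15.0 ft [ 1.7 12.1  4.5] q6 0.50
```

```bash
python3 -m pendant '[{"jaw":0,"linear":[0.25,-0.3,0],"twist":0},{"jaw":0,"linear":[0,0,0],"twist":-7},{"jaw":0,"linear":[0,0,0],"twist":-7},{"jaw":0,"linear":[0,0,0],"twist":-7},{"jaw":0,"linear":[0,0,0],"twist":-7},{"jaw":0,"linear":[0,0,0],"twist":-7},{"jaw":0,"linear":[0,0,0],"twist":-7},{"jaw":0,"linear":[0,0,0],"twist":-5},{"jaw":0,"linear":[0,0,0],"twist":0},{"jaw":0,"linear":[0,0,0],"twist":0}]'
python3 -c "
from h import *
plan(list(box(-140,-84,86)),YAW+1.57);print(robot.get_obs()['moment'])"
```

```text
time: 4.72
position: [0.5457, -0.0953, 0.089]
tool_rot: [0.728, 0.685, -0.001, -0.002]
ft_force: [-4.8, 1.8, 8.0]
grip_width: 0.0102
grip_force: 15.0
t=4.7 twist -0.9 then shift x -0.41 y -0.01 z 0.30 | yaw now 1.510 pos [545.7 -95.3  89. ] grip 10.2mm F 15.0 ft [-4.8  1.8  8. ] q6 -0.31
[0.3793052  0.64791831 0.03371874]
```

```bash
python3 -m pendant '[{"jaw":0.5,"linear":[0,0,0],"twist":0},{"jaw":0.5,"linear":[0,0,0],"twist":0},{"jaw":0.5,"linear":[0,0,0],"twist":0},{"jaw":0.5,"linear":[0,0,-2],"twist":0},{"jaw":0.5,"linear":[0,0,-3],"twist":0},{"jaw":0.5,"linear":[0,0,-1],"twist":7},{"jaw":0.5,"linear":[0,0,0],"twist":7},{"jaw":0.5,"linear":[0,0,0],"twist":7},{"jaw":0.5,"linear":[0,0,0],"twist":7},{"jaw":0.5,"linear":[0,0,0],"twist":7},{"jaw":0.5,"linear":[0,0,0],"twist":7},{"jaw":0.5,"linear":[0,0,0],"twist":7}]'
python3 -m pendant '[{"jaw":0.5,"linear":[0,0,0],"twist":7},{"jaw":0.5,"linear":[0,0,0],"twist":7},{"jaw":0.5,"linear":[0,0,0],"twist":7},{"jaw":0.5,"linear":[0,0,0],"twist":7},{"jaw":0.5,"linear":[0,0,0],"twist":7},{"jaw":0.5,"linear":[0,0,0],"twist":5},{"jaw":0.5,"linear":[0,-4,0],"twist":0},{"jaw":0.5,"linear":[0,-4,0],"twist":0},{"jaw":0.5,"linear":[0,-4,0],"twist":0},{"jaw":0.5,"linear":[0,-4,0],"twist":0},{"jaw":0.5,"linear":[0,0,0],"twist":0},{"jaw":0.5,"linear":[0,0,0],"twist":0}]'
python3 - <<'E'
from h import *
plan(list(box(-140,84,86)),YAW)
c=cam("wrist"); cv2.imwrite("pics/w2.png",c["color"])
print(proj(c,[box(-140,84,86),box(-140,-84,86),box(-170,-128.5,61),box(-170,128.5,61),box(0,128.5,61)]))
E
```

```text
time: 5.72
position: [0.5485, -0.0966, 0.1484]
tool_rot: [0.948, 0.318, 0.0, 0.0]
ft_force: [-1.0, 0.6, 0.3]
grip_width: 0.0435
grip_force: 0.0
time: 6.72
position: [0.5553, 0.0656, 0.1484]
tool_rot: [1.0, -0.02, 0.0, 0.0]
ft_force: [0.4, -0.8, 0.8]
grip_width: 0.0432
grip_force: 0.0
t=6.7 twist 0.3 then shift x -0.25 y -0.28 z 6.24 | yaw now -0.040 pos [555.3  65.6 148.4] grip 43.2mm F 0.0 ft [ 0.4 -0.8  0.8] q6 1.53
[[314.92698186 271.08637181]
 [592.10486698 271.32420808]
 [618.34885286 298.26772298]
 [249.15526884 298.93419596]
 [236.1957023   18.82165999]]
```

View pics/w2.png

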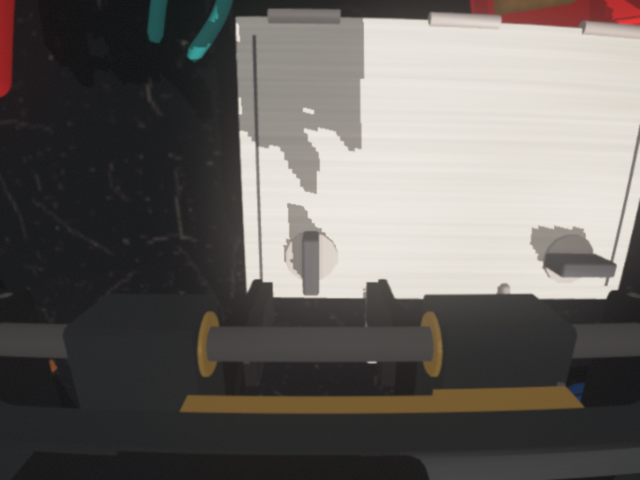

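The left wing is at about (311,260) and the FL corner at (246,298), so the box lies 2–3 mm further left than estimated. The right wing reads as unlocked, parallel to the front edge.

```bash
python3 -m pendant '[{"jaw":0.5,"linear":[0,-0.55,0],"twist":0.3},{"jaw":0.5,"linear":[0,0,2],"twist":0},{"jaw":0.5,"linear":[0,0,2],"twist":0},{"jaw":0.5,"linear":[0,0,1.2],"twist":0},{"jaw":0.5,"linear":[0,0,0.9],"twist":0},{"jaw":0.5,"linear":[0,0,0],"twist":0},{"jaw":0,"linear":[0,0,0],"twist":0},{"jaw":0,"linear":[0,0,0],"twist":0},{"jaw":0,"linear":[0,0,0],"twist":0},{"jaw":0,"linear":[0,0,0],"twist":0},{"jaw":0,"linear":[0,0,0],"twist":0},{"jaw":0,"linear":[0,0,0],"twist":0}]'
python3 -m pendant '[{"jaw":0,"linear":[0,0,0],"twist":0},{"jaw":0,"linear":[0,0,0],"twist":0}]'
```

```text
time: 7.77
position: [0.5558, 0.07, 0.0881]
tool_rot: [1.0, -0.025, 0.001, -0.001]
ft_force: [1.2, 13.6, 4.0]
grip_width: 0.0113
grip_force: 6.8
time: 7.93
position: [0.5559, 0.0708, 0.0881]
tool_rot: [1.0, -0.025, 0.001, -0.001]
ft_force: [1.8, 5.5, 1.4]
grip_width: 0.0099
grip_force: 15.0
```

```bash
python3 -m pendant '[{"jaw":0,"linear":[-0.2,-0.15,0],"twist":0},{"jaw":0,"linear":[0,0,0],"twist":-7},{"jaw":0,"linear":[0,0,0],"twist":-7},{"jaw":0,"linear":[0,0,0],"twist":-7},{"jaw":0,"linear":[0,0,0],"twist":-7},{"jaw":0,"linear":[0,0,0],"twist":-7},{"jaw":0,"linear":[0,0,0],"twist":-7},{"jaw":0,"linear":[0,0,0],"twist":-7},{"jaw":0,"linear":[0,0,0],"twist":0}]'
python3 -m pendant '[{"jaw":0,"linear":[0,0,0],"twist":-7},{"jaw":0,"linear":[0,0,0],"twist":-7},{"jaw":0,"linear":[0,0,0],"twist":-7},{"jaw":0,"linear":[0,0,0],"twist":-7},{"jaw":0,"linear":[0,0,0],"twist":-7},{"jaw":0,"linear":[0,0,0],"twist":-6},{"jaw":0,"linear":[0,0,0],"twist":0},{"jaw":0,"linear":[0,0,0],"twist":0}]'
python3 -c "
from h import *
plan(list(box(-140,84,86)),YAW+1.57);print(robot.get_obs()['moment'])"
```

```text
time: 8.68
position: [0.5552, 0.0723, 0.0881]
tool_rot: [0.919, 0.393, 0.002, -0.0]
ft_force: [3.5, 6.0, 0.0]
grip_width: 0.0095
grip_force: 15.0
time: 9.35
position: [0.5541, 0.0728, 0.0881]
tool_rot: [0.725, 0.689, 0.002, -0.0]
ft_force: [1.1, 6.7, 1.2]
grip_width: 0.0094
grip_force: 15.0
t=9.3 twist -0.3 then shift x -0.43 y -0.10 z 0.21 | yaw now 1.520 pos [554.1  72.8  88.1] grip 9.4mm F 15.0 ft [1.1 6.7 1.2] q6 -0.02
[ 1.28053081e+00 -2.55116826e-01  1.11531519e-03]
```

```bash
sed -i 's/^YAW=.*/YAW=-0.047; H=np.array([0.690,-0.0185,0.058])/' h.py
python3 -m pendant '[{"jaw":0.4,"linear":[0,0,0],"twist":0},{"jaw":0.4,"linear":[0,0,0],"twist":0},{"jaw":0.4,"linear":[0,0,0],"twist":0},{"jaw":0.4,"linear":[0,0,-2],"twist":0},{"jaw":0.4,"linear":[0,0,-3],"twist":0},{"jaw":0.4,"linear":[-4,-3.5,0],"twist":0},{"jaw":0.4,"linear":[-4,-3.5,0],"twist":0},{"jaw":0.4,"linear":[0,0,0],"twist":0},{"jaw":0.4,"linear":[0,0,0],"twist":0}]'
python3 - <<'E'
from h import *
plan(list(box(-208,0,75)),YAW+1.57)
c=cam("top"); cv2.imwrite("pics/t2.png",cv2.resize(c["color"][150:330,230:450],(733,600),interpolation=cv2.INTER_CUBIC))
E
```

```text
time: 10.1
position: [0.4937, 0.0095, 0.1376]
tool_rot: [0.726, 0.688, -0.001, -0.001]
ft_force: [1.0, -0.1, 0.0]
grip_width: 0.035
grip_force: 0.0
t=10.1 twist -0.3 then shift x -1.88 y -1.06 z 6.26 | yaw now 1.518 pos [493.7   9.5 137.6] grip 35.0mm F 0.0 ft [ 1.  -0.1  0. ] q6 -0.15
```

View pics/t2.png

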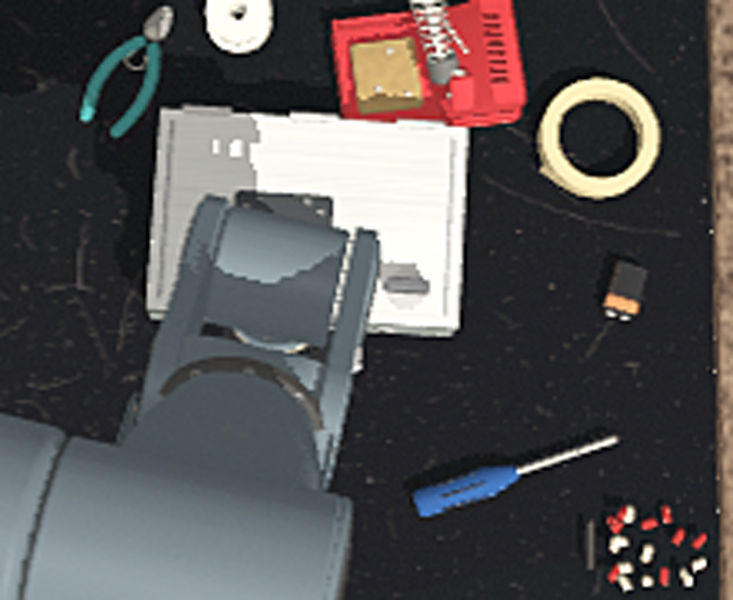

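The right wing is unlocked in this view and the right battery hasn't moved. Next, the handle.

```bash
python3 -m pendant '[{"jaw":0.35,"linear":[-1.88,-1.06,0],"twist":0},{"jaw":0.35,"linear":[0,0,2],"twist":0},{"jaw":0.35,"linear":[0,0,2],"twist":0},{"jaw":0.35,"linear":[0,0,1.2],"twist":0},{"jaw":0.35,"linear":[0,0,0.9],"twist":0},{"jaw":0.35,"linear":[0,0,0],"twist":0},{"jaw":0,"linear":[0,0,0],"twist":0},{"jaw":0,"linear":[0,0,0],"twist":0},{"jaw":0,"linear":[0,0,0],"twist":0},{"jaw":0,"linear":[0,0,0],"twist":0},{"jaw":0,"linear":[0,0,0],"twist":0},{"jaw":0,"linear":[0,0,0],"twist":0}]' 25
python3 - <<'E'
from h import *
plan(list(box(-208,0,75)),YAW+1.57)
c=-208
a0=np.arctan2(12,208); r=np.hypot(208,12)
p0=np.array([-208,70])
for i in range(1,21):
    a=1.62*i/20
    p=np.array([-r*np.cos(a+a0),58+r*np.sin(a+a0)])
    d=(p-p0)/10; p0=p; print(i,"toolY %.2f toolZ %.2f"%(d[0],-d[1]),p.round(0))
E
```

```text
time: 11.15
position: [0.482, -0.0072, 0.077]
tool_rot: [0.724, 0.69, -0.001, -0.002]
ft_force: [-5.5, -1.1, 5.1]
grip_width: 0.0088
grip_force: 25.0
t=11.2 twist -0.1 then shift x -0.15 y 0.03 z 0.20 | yaw now 1.522 pos [482.   -7.2  77. ] grip 8.8mm F 25.0 ft [-5.5 -1.1  5.1] q6 -0.20
1 toolY 0.17 toolZ -1.68 [-206.   87.]
2 toolY 0.30 toolZ -1.66 [-203.  103.]
3 toolY 0.43 toolZ -1.63 [-199.  120.]
4 toolY 0.56 toolZ -1.59 [-193.  136.]
5 toolY 0.69 toolZ -1.54 [-186.  151.]
6 toolY 0.81 toolZ -1.48 [-178.  166.]
7 toolY 0.93 toolZ -1.41 [-169.  180.]
8 toolY 1.04 toolZ -1.33 [-159.  193.]
9 toolY 1.15 toolZ -1.24 [-147.  206.]
10 toolY 1.24 toolZ -1.14 [-135.  217.]
11 toolY 1.33 toolZ -1.04 [-121.  227.]
12 toolY 1.41 toolZ -0.93 [-107.  237.]
13 toolY 1.48 toolZ -0.81 [-93. 245.]
14 toolY 1.54 toolZ -0.69 [-77. 252.]
15 toolY 1.59 toolZ -0.56 [-61. 257.]
16 toolY 1.63 toolZ -0.43 [-45. 261.]
17 toolY 1.66 toolZ -0.30 [-28. 264.]
18 toolY 1.68 toolZ -0.16 [-11. 266.]
19 toolY 1.69 toolZ -0.02 [  5. 266.]
20 toolY 1.68 toolZ 0.11 [ 22. 265.]
```

```bash
python3 -m pendant '[{"jaw":0,"linear":[0,0.17,-1.68],"twist":0},{"jaw":0,"linear":[0,0.3,-1.66],"twist":0},{"jaw":0,"linear":[0,0.43,-1.63],"twist":0},{"jaw":0,"linear":[0,0.56,-1.59],"twist":0},{"jaw":0,"linear":[0,0.69,-1.54],"twist":0},{"jaw":0,"linear":[0,0.81,-1.48],"twist":0},{"jaw":0,"linear":[0,0.93,-1.41],"twist":0},{"jaw":0,"linear":[0,1.04,-1.33],"twist":0},{"jaw":0,"linear":[0,0,0],"twist":0}]'
python3 -c "
from h import *
plan(list(box(-159,0,198)),YAW+1.57)"
```

```text
time: 11.9
position: [0.5304, -0.0097, 0.2017]
tool_rot: [0.724, 0.69, -0.003, -0.003]
ft_force: [-10.9, -1.2, 8.4]
grip_width: 0.0089
grip_force: 25.0
t=11.9 twist -0.1 then shift x -0.13 y 0.09 z 0.37 | yaw now 1.522 pos [530.4  -9.7 201.7] grip 8.9mm F 25.0 ft [-10.9  -1.2   8.4] q6 -0.18
```

```bash
python3 -m pendant '[{"jaw":0,"linear":[0,0.95,-1.44],"twist":0},{"jaw":0,"linear":[0,1.24,-1.24],"twist":0},{"jaw":0,"linear":[0,1.33,-1.04],"twist":0},{"jaw":0,"linear":[0,1.41,-0.93],"twist":0},{"jaw":0,"linear":[0,1.48,-0.81],"twist":0},{"jaw":0,"linear":[0,1.54,-0.69],"twist":0},{"jaw":0,"linear":[0,1.59,-0.56],"twist":0},{"jaw":0,"linear":[0,1.63,-0.43],"twist":0},{"jaw":0,"linear":[0,1.66,-0.3],"twist":0},{"jaw":0,"linear":[0,1.68,-0.16],"twist":0},{"jaw":0,"linear":[0,0,0],"twist":0}]'
python3 -c "
from h import *
plan(list(box(-11,0,271)),YAW+1.57)"
```

```text
time: 12.82
position: [0.6815, -0.0178, 0.2771]
tool_rot: [0.725, 0.689, 0.002, 0.003]
ft_force: [1.2, -1.2, 4.6]
grip_width: 0.0093
grip_force: 25.0
t=12.8 twist -0.1 then shift x -0.03 y -0.25 z 0.61 | yaw now 1.521 pos [681.5 -17.8 277.1] grip 9.3mm F 25.0 ft [ 1.2 -1.2  4.6] q6 -0.14
```

```bash
python3 -m pendant '[{"jaw":0,"linear":[0,1.69,-0.02],"twist":0},{"jaw":0,"linear":[0,1.68,0.11],"twist":0},{"jaw":0,"linear":[0,0,0],"twist":0},{"jaw":0,"linear":[0,0,0],"twist":0},{"jaw":0.4,"linear":[0,0,0],"twist":0},{"jaw":0.4,"linear":[0,0,0],"twist":0},{"jaw":0.4,"linear":[0,0,0],"twist":0},{"jaw":0.4,"linear":[0,0,0],"twist":0},{"jaw":0.4,"linear":[0,0,-2],"twist":0},{"jaw":0.4,"linear":[0,0,-3],"twist":0},{"jaw":0.4,"linear":[0,0,0],"twist":0}]'
python3 - <<'E'
from h import *
plan(list(box(-220,0,300)),YAW)
c=cam("scene"); cv2.imwrite("pics/s2.png",c["color"])
E
```

```text
time: 13.73
position: [0.7143, -0.0187, 0.3311]
tool_rot: [0.724, 0.689, 0.003, 0.004]
ft_force: [1.3, -0.3, 1.7]
grip_width: 0.0338
grip_force: 0.0
t=13.7 twist 89.9 then shift x -24.42 y 0.09 z 3.11 | yaw now 1.522 pos [714.3 -18.7 331.1] grip 33.8mm F 0.0 ft [ 1.3 -0.3  1.7] q6 -0.13
```

View pics/s2.png

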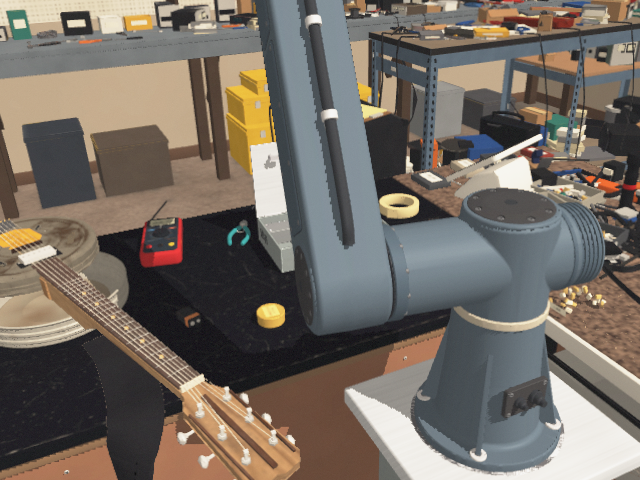

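```bash
python3 -m pendant '[{"jaw":0.5,"linear":[0,-4,0],"twist":0},{"jaw":0.5,"linear":[0,-4,0],"twist":0},{"jaw":0.5,"linear":[0,-4,0],"twist":0},{"jaw":0.5,"linear":[-4,-1,0],"twist":0},{"jaw":0.5,"linear":[-4,-1,0],"twist":0},{"jaw":0.5,"linear":[-4,-1,0],"twist":0},{"jaw":0.5,"linear":[-4,0,0],"twist":0},{"jaw":0.5,"linear":[-4,0,0],"twist":0},{"jaw":0.5,"linear":[-4,0,0],"twist":0},{"jaw":0.5,"linear":[-3,0,0],"twist":0},{"jaw":0.5,"linear":[0,0,2],"twist":7},{"jaw":0.5,"linear":[0,0,3],"twist":7}]'
python3 -m pendant '[{"jaw":0.5,"linear":[0,0,3],"twist":7},{"jaw":0.5,"linear":[0,0,3],"twist":7},{"jaw":0.5,"linear":[0,0,3],"twist":7},{"jaw":0.5,"linear":[0,0,2],"twist":7},{"jaw":0.5,"linear":[0,0,0],"twist":7},{"jaw":0.5,"linear":[0,0,0],"twist":7},{"jaw":0.5,"linear":[0,0,0],"twist":7},{"jaw":0.5,"linear":[0,0,0],"twist":7},{"jaw":0.5,"linear":[0,0,0],"twist":7},{"jaw":0.5,"linear":[0,0,0],"twist":7},{"jaw":0.5,"linear":[0,0,0],"twist":7},{"jaw":0.5,"linear":[0,0,0],"twist":7}]'
python3 - <<'E'
from h import *
plan([.553,-.289,.15],-.31)
c=cam("top"); im=c["color"].copy()
print(proj(c,[box(-170,128.5,58),box(-170,-128.5,58),box(0,128.5,58)]))
a=cv2.resize(im[170:270,265:435],(680,400),interpolation=cv2.INTER_CUBIC)
b=cv2.resize(im[258:283,180:215],(280,200),interpolation=cv2.INTER_CUBIC)
o=np.zeros((600,680,3),np.uint8); o[:400]=a; o[400:,:280]=b
w=cam("wrist"); o[400:,300:567]=cv2.resize(w["color"],(267,200))
cv2.imwrite("pics/c3.png",o); cv2.imwrite("pics/w3.png",w["color"])
for n,(cc,u0,u1,v0,v1) in dict(L=(c,180,215,255,287),R=(c,400,435,222,252)).items():
    p=np.array([dep(cc,u,v) for u in range(u0,u1) for v in range(v0,v1)]); q=p[(p[:,2]>.01)&(p[:,2]<.03)]
    print(n,len(q),q.mean(0).round(4) if len(q) else 0)
E
```

```text
time: 14.78
position: [0.5496, -0.2843, 0.2763]
tool_rot: [0.806, 0.592, 0.001, 0.003]
ft_force: [0.5, -0.2, -0.6]
grip_width: 0.0432
grip_force: 0.0
time: 15.78
position: [0.5479, -0.2801, 0.1638]
tool_rot: [0.995, -0.097, -0.001, -0.001]
ft_force: [1.3, 1.0, -0.0]
grip_width: 0.0434
grip_force: 0.0
t=15.8 twist 6.6 then shift x 0.76 y 0.69 z 1.38 | yaw now -0.195 pos [ 547.9 -280.1  163.8] grip 43.4mm F 0.0 ft [ 1.3  1.  -0. ] q6 1.11
[[272.50844844 242.39970623]
 [365.74743416 247.80830428]
 [276.66413497 182.32797182]]
L 149 [0.4459 0.3312 0.0165]
R 0 0
```

View pics/c3.png

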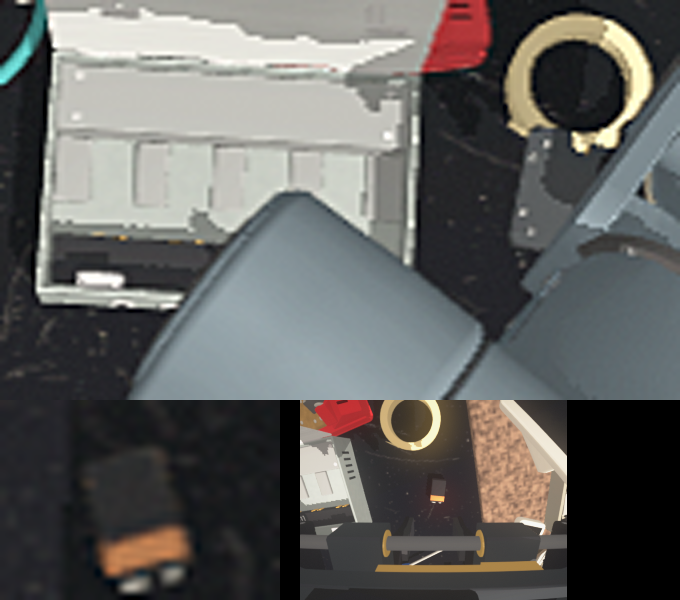

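Four bays are visible in the box, centred at about crop x 112, 190, 270 and 348. The stop's front edge is at crop y≈140 and the carriage's back edge at y≈233. The wrist view shows the right battery at about (331,211).

Run:
```python
from h import *
c=cam("top")
def tobox(p):
    d=(p[:2]-H[:2])*1e3; cc,s=np.cos(YAW),np.sin(YAW); return np.array([cc*d[0]+s*d[1],-s*d[0]+cc*d[1]])
def m(X,Y,z): return tobox(atz(c,265+(X+.5)/4-.5,170+(Y+.5)/4-.5,z)).round(1)
print("stop",m(112,137,.034),m(112,137,.040),"carr",m(112,233,.024),m(170,238,.024))
print("bays",[m(x,y,.006) for x,y in((112,190),(190,193),(270,197),(348,202))], "edges",m(50,200,.058),m(415,200,.058),"front",m(42,300,.058),"tab",m(205,220,.05))
w=cam("wrist"); 
p=np.array([[dep(w,u,v) for u in range(290,380)] for v in range(170,260)])
q=p.reshape(-1,3); q=q[(q[:,2]>.0125)&(q[:,2]<.022)]
# rect by top surface
print(len(q),q.mean(0),cv2.minAreaRect(q[:,:2].astype(np.float32)))
```

```text
stop [-53.6  81.1] [-54.9  80.9] carr [-120.5   77.2] [-121.7   36.1]
bays [array([-86.3,  79.9]), array([-85.1,  24. ]), array([-84.7, -33.4]), array([-85. , -89.5])] edges [-105.7  120.1] [ -90.7 -132.3] front [-175.7  120.9] tab [-112.    12.2]
1805 [ 0.55562112 -0.29033413  0.01704526] ((0.553960919380188, -0.28992825746536255), (0.02650197595357895, 0.04572020843625069), 72.67028045654297)
```

View pics/w3.png

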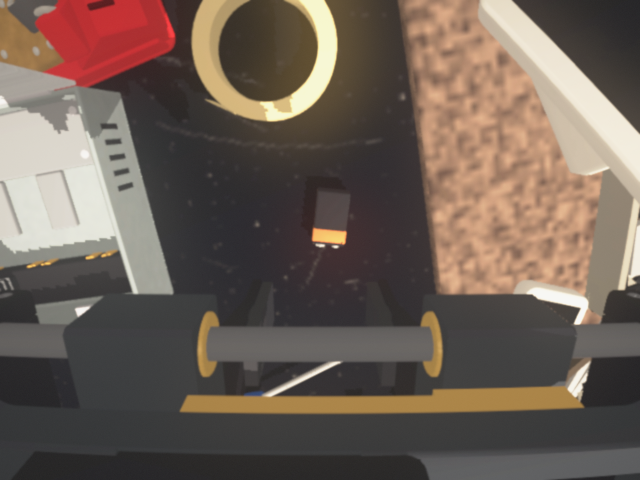

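The right battery is at (331,215) and measures (0.554,-0.290), yaw -0.30.

```bash
python3 -c "
from h import *
plan([.5545,-.290,.025],-.3025)"
```

```text
t=16.0 twist 6.7 then shift x 0.89 y 0.72 z 13.92 | yaw now -0.186 pos [ 548.2 -280.4  164.2] grip 43.6mm F 0.0 ft [0.4 0.7 0.6] q6 1.10
```

```bash
python3 -m pendant '[{"jaw":0.5,"linear":[0,0,0],"twist":6.7},{"jaw":0.5,"linear":[0.9,0.72,3],"twist":0},{"jaw":0.5,"linear":[0,0,3],"twist":0},{"jaw":0.5,"linear":[0,0,3],"twist":0},{"jaw":0.5,"linear":[0,0,2.5],"twist":0},{"jaw":0.5,"linear":[0,0,1.5],"twist":0},{"jaw":0.5,"linear":[0,0,0.7],"twist":0},{"jaw":0.5,"linear":[0,0,0],"twist":0},{"jaw":0.5,"linear":[0,0,0],"twist":0}]' 15
python3 -c "
from h import *
plan([.5545,-.290,.025],-.3025)"
```

```text
time: 16.73
position: [0.5553, -0.2907, 0.028]
tool_rot: [0.988, -0.152, 0.0, 0.0]
ft_force: [0.1, -0.5, 0.5]
grip_width: 0.0431
grip_force: 0.0
t=16.7 twist -0.2 then shift x -0.10 y -0.04 z 0.30 | yaw now -0.305 pos [ 555.3 -290.7   28. ] grip 43.1mm F 0.0 ft [ 0.1 -0.5  0.5] q6 1.22
```

```bash
python3 -m pendant '[{"jaw":0.5,"linear":[0,0,0.2],"twist":0},{"jaw":0,"linear":[0,0,0],"twist":0},{"jaw":0,"linear":[0,0,0],"twist":0},{"jaw":0,"linear":[0,0,0],"twist":0},{"jaw":0,"linear":[0,0,0],"twist":0},{"jaw":0,"linear":[0,0,0],"twist":0},{"jaw":0,"linear":[0,0,0],"twist":0},{"jaw":0,"linear":[0,0,-1.5],"twist":0},{"jaw":0,"linear":[0,0,-3],"twist":0},{"jaw":0,"linear":[0,0,-3],"twist":0},{"jaw":0,"linear":[0,0,-3],"twist":0},{"jaw":0,"linear":[0,0,-1],"twist":0}]' 20
python3 -c "
from h import *
plan(list(box(-85,-82.5,140)),YAW)"
```

```text
time: 17.73
position: [0.5571, -0.292, 0.145]
tool_rot: [0.988, -0.152, 0.003, 0.002]
ft_force: [0.5, -0.7, -0.1]
grip_width: 0.0256
grip_force: 20.0
t=17.7 twist -14.8 then shift x 3.49 y -19.69 z 0.50 | yaw now -0.306 pos [ 557.1 -292.   145. ] grip 25.6mm F 20.0 ft [ 0.5 -0.7 -0.1] q6 1.22
```

```bash
python3 -m pendant '[{"jaw":0,"linear":[0,0,0],"twist":-7},{"jaw":0,"linear":[0,0,0],"twist":-7},{"jaw":0,"linear":[0,0,0],"twist":-0.8},{"jaw":0,"linear":[0.6,-3.5,0],"twist":0},{"jaw":0,"linear":[0.6,-3.5,0],"twist":0},{"jaw":0,"linear":[0.6,-3.5,0],"twist":0},{"jaw":0,"linear":[0.6,-3.5,0],"twist":0},{"jaw":0,"linear":[0.6,-3.5,0],"twist":0},{"jaw":0,"linear":[0.5,-2.19,0],"twist":0},{"jaw":0,"linear":[0,0,0],"twist":0},{"jaw":0,"linear":[0,0,0],"twist":0}]'
python3 - <<'E'
from h import *
plan(list(box(-85,-82.5,140)),YAW)
c=cam("wrist"); cv2.imwrite("pics/w4.png",c["color"])
print(proj(c,[box(-77.5,-82.5,6),box(-53,-82.5-16,6),box(-53,-82.5+16,6),box(-77.5,-27.5,6),box(-77.5,27.5,6),box(-53,-82.5,34),box(-132,-82.5,24),box(-150,0,50)]).round(0).tolist())
E
```

```text
time: 18.65
position: [0.5992, -0.094, 0.1399]
tool_rot: [1.0, -0.023, -0.001, -0.0]
ft_force: [-0.4, -1.0, 0.0]
grip_width: 0.0258
grip_force: 20.0
t=18.6 twist 0.0 then shift x 0.21 y 0.28 z -0.01 | yaw now -0.047 pos [599.2 -94.  139.9] grip 25.8mm F 20.0 ft [-0.4 -1.   0. ] q6 1.28
[[323.0, 221.0], [345.0, 189.0], [302.0, 189.0], [251.0, 221.0], [179.0, 222.0], [324.0, 196.0], [323.0, 298.0], [207.0, 336.0]]
```

View pics/w4.png

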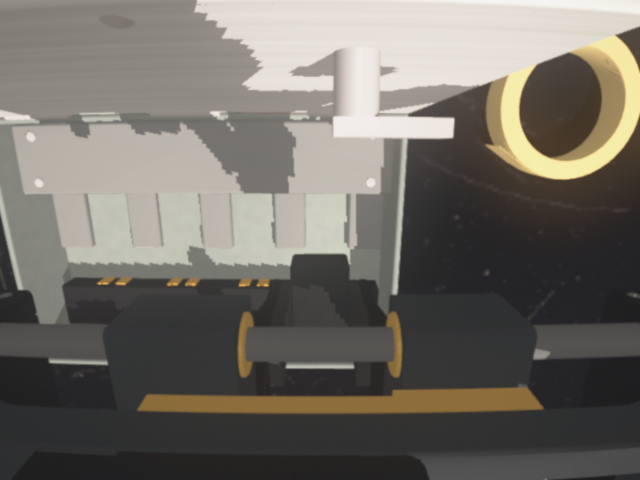

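The battery is held, with its plain end at (320,265). Bay columns sit at x = 108, 179, 252 and 326, matching the predictions. The carriage's rear edge is at row ~282, so I'll check that x with depth.

Run:
```python
from h import *
w=cam("wrist")
def tobox(p):
    d=(p[:2]-H[:2])*1e3; cc,s=np.cos(YAW),np.sin(YAW); return np.array([cc*d[0]+s*d[1],-s*d[0]+cc*d[1],p[2]*1e3]).round(1)
for v in (185,190,194,198,202,210,230,245,250,256,262,268,274,278,282,286,290,293): print(v,tobox(dep(w,215,v)),tobox(dep(w,179,v)))
print("y edges",[tobox(dep(w,u,225)) for u in range(195,240,4)])
```

```text
185 [-44.5 -13.   40.4] [-44.3  10.7  40.4]
190 [-47.8 -12.8  40.2] [-47.6  11.   40.4]
194 [-55.2  -4.7  12. ] [-56.   24.2   6.2]
198 [-58.1  -4.5  12.1] [-59.1  24.6   5.9]
202 [-61.1  -4.2  12. ] [-62.   24.7   6.4]
210 [-67.1  -3.7  11.7] [-68.2  25.5   6.1]
230 [-82.3  -2.6  12.2] [-83.8  26.9   6.6]
245 [-94.1  -1.7  12.1] [-96.1  28.6   5.7]
250 [-100.1    0.5    5.8] [-100.    28.8    6.1]
256 [-104.9    0.8    6.2] [-104.9   29.2    6.5]
262 [-109.9    1.2    6.2] [-109.9   29.9    6.2]
268 [-115.     1.6    6.1] [-114.9   30.4    6.4]
274 [-119.9    1.9    6.6] [-119.9   30.9    6.5]
278 [-123.3    2.2    6.5] [-123.3   31.2    6.8]
282 [-123.2   -0.    14.9] [-123.3   28.2   14.9]
286 [-123.7   -1.7   21.5] [-123.5   25.7   22.1]
290 [-125.6   -2.3   24.4] [-126.    25.4   23.9]
293 [-127.8   -2.3   25.2] [-128.3   25.5   24.2]
y edges [array([-79.9,  14.1,   6.5]), array([-79.8,  10.9,   6.8]), array([-78.4,   6.1,  12.1]), array([-78.5,   3.2,  11.9]), array([-78.5,   0.2,  11.9]), array([-78.4,  -3. ,  12.3]), array([-78.4,  -6. ,  12.4]), array([-78.5,  -9. ,  12.2]), array([-78.6, -11.8,  11.8]), array([-80. , -13.5,   6.4]), array([-80. , -16.6,   6.3]), array([-80. , -19.6,   6.1])]
```

```bash
python3 -c "
from h import *
plan(list(box(-78,-83.5,33)),YAW)"
```

```text
t=18.8 twist -0.1 then shift x 0.90 y 0.17 z 10.72 | yaw now -0.049 pos [599.2 -96.1 140.2] grip 25.7mm F 20.0 ft [-0.1 -0.9 -0.6] q6 1.28
```

```bash
python3 -m pendant '[{"jaw":0,"linear":[0.9,0.1,0],"twist":0},{"jaw":0,"linear":[0,0,3],"twist":0},{"jaw":0,"linear":[0,0,3],"twist":0},{"jaw":0,"linear":[0,0,2],"twist":0},{"jaw":0,"linear":[0,0,0],"twist":0},{"jaw":0,"linear":[0,0,0],"twist":0},{"jaw":0,"linear":[0,0,0],"twist":0}]'
python3 -c "
from h import *
plan(list(box(-78,-83.5,33)),YAW)"
```

```text
time: 19.33
position: [0.6096, -0.0983, 0.0617]
tool_rot: [1.0, -0.025, 0.001, 0.0]
ft_force: [-0.5, 0.7, -1.1]
grip_width: 0.0261
grip_force: 20.0
t=19.3 twist -0.1 then shift x -0.15 y 0.00 z 2.87 | yaw now -0.049 pos [609.6 -98.3  61.7] grip 26.1mm F 20.0 ft [-0.5  0.7 -1.1] q6 1.28
```

```bash
python3 -m pendant '[{"jaw":0,"linear":[-0.1,0,1.5],"twist":0},{"jaw":0,"linear":[0,0,1],"twist":0},{"jaw":0,"linear":[0,0,0.2],"twist":0},{"jaw":0,"linear":[0,0,0],"twist":0},{"jaw":0,"linear":[0,0,0],"twist":0}]'
python3 -c "
from h import *
plan(list(box(-78,-83.5,33)),YAW)"
```

```text
time: 19.75
position: [0.608, -0.0971, 0.0345]
tool_rot: [1.0, -0.024, 0.001, 0.0]
ft_force: [-0.3, 0.9, 0.7]
grip_width: 0.0259
grip_force: 20.0
t=19.8 twist -0.1 then shift x 0.03 y 0.11 z 0.15 | yaw now -0.048 pos [608.  -97.1  34.5] grip 25.9mm F 20.0 ft [-0.3  0.9  0.7] q6 1.28
```

```bash
python3 -m pendant '[{"jaw":0,"linear":[0,0.05,0.15],"twist":0},{"jaw":0,"linear":[0,0,0],"twist":0},{"jaw":0.42,"linear":[0,0,0],"twist":0},{"jaw":0.42,"linear":[0,0,0],"twist":0},{"jaw":0.42,"linear":[0,0,0],"twist":0},{"jaw":0.42,"linear":[0,0,-1.5],"twist":0},{"jaw":0.42,"linear":[0,0,-3],"twist":0},{"jaw":0.42,"linear":[0,0,-3],"twist":0},{"jaw":0.42,"linear":[0,0,-3],"twist":0},{"jaw":0.42,"linear":[0,0,0],"twist":0},{"jaw":0.42,"linear":[0,0,0],"twist":0}]'
python3 - <<'E'
from h import *
plan(list(box(-78,-83.5,33)),YAW)
w=cam("wrist"); p=np.array([dep(w,u,v) for u in range(280,370) for v in range(190,262)])
q=p[(p[:,2]>.019)&(p[:,2]<.027)]; q=q[(abs(q[:,0]-.61)<.05)&(abs(q[:,1]+.098)<.025)]
print(len(q)); print(q.mean(0),cv2.minAreaRect(q[:,:2].astype(np.float32)), box(-72,-83.5))
cv2.imwrite("pics/w5.png",w["color"])
t=cam("top")
p=np.array([dep(t,u,v) for u in range(180,215) for v in range(255,287)]); q=p[(p[:,2]>.012)&(p[:,2]<.03)]
print("L",len(q),q.mean(0),cv2.minAreaRect(q[:,:2].astype(np.float32)))
E
```

```text
time: 20.67
position: [0.6088, -0.0979, 0.1396]
tool_rot: [1.0, -0.024, 0.002, 0.001]
ft_force: [-1.0, 0.3, -0.5]
grip_width: 0.0362
grip_force: 0.0
t=20.7 twist -0.0 then shift x -0.06 y 0.04 z 10.66 | yaw now -0.048 pos [608.8 -97.9 139.6] grip 36.2mm F 0.0 ft [-1.   0.3 -0.5] q6 1.28
1778
[ 0.61182082 -0.09765283  0.02298455] ((0.6112576723098755, -0.09763698279857635), (0.026443002745509148, 0.03559349849820137), 87.24280548095703) [ 0.61415645 -0.09852504  0.        ]
L 150 [0.44554778 0.33131604 0.01663629] ((0.4455353319644928, 0.33180198073387146), (0.046243973076343536, 0.02687891013920307), 19.18221092224121)
```

View pics/w5.png

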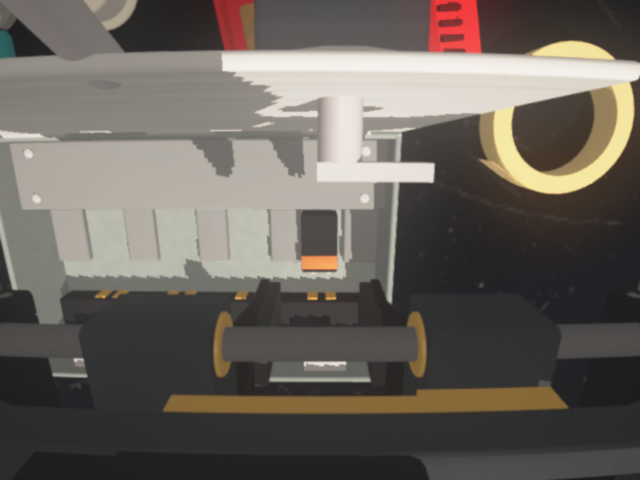

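The right battery lies flat in bay 0, at (320,240). Before fetching the left battery I'll check its clearance from the guitar.

Run:
```python
from h import *
t=cam("top")
for v in (255,270,280,290): print(v,[dep(t,u,v).round(3).tolist() for u in (135,142,148,154,160,166)])
plan([.446,.3315,.2],.31)
```

```text
255 [[0.484, 0.487, 0.082], [0.494, 0.492, 0.0], [0.494, 0.475, 0.0], [0.495, 0.459, -0.003], [0.495, 0.441, 0.001], [0.495, 0.424, 0.001]]
270 [[0.442, 0.479, 0.099], [0.45, 0.488, 0.009], [0.451, 0.472, 0.006], [0.451, 0.454, 0.007], [0.452, 0.438, 0.003], [0.452, 0.422, 0.0]]
280 [[0.415, 0.478, 0.099], [0.417, 0.463, 0.084], [0.423, 0.47, 0.006], [0.423, 0.453, 0.006], [0.423, 0.436, 0.007], [0.424, 0.42, 0.001]]
290 [[0.389, 0.475, 0.101], [0.389, 0.457, 0.102], [0.395, 0.469, 0.003], [0.395, 0.452, 0.005], [0.395, 0.435, 0.006], [0.395, 0.419, 0.0]]
t=20.8 twist -20.5 then shift x -2.19 y -45.71 z -6.39 | yaw now -0.048 pos [606.3 -97.1 136.1] grip 36.3mm F 0.0 ft [ 1.2  0.8 -0.6] q6 1.28
```

```bash
python3 -m pendant '[{"jaw":0.5,"linear":[-4,0,-1.5],"twist":0},{"jaw":0.5,"linear":[-4,0,-1.5],"twist":0},{"jaw":0.5,"linear":[-4,0,-1.5],"twist":0},{"jaw":0.5,"linear":[0,0,0],"twist":-7},{"jaw":0.5,"linear":[0,0,0],"twist":-7},{"jaw":0.5,"linear":[0,0,0],"twist":-6.5},{"jaw":0.5,"linear":[0.75,-3.46,0],"twist":0},{"jaw":0.5,"linear":[0.75,-3.46,0],"twist":0},{"jaw":0.5,"linear":[0.75,-3.46,0],"twist":0},{"jaw":0.5,"linear":[0.75,-3.46,0],"twist":0},{"jaw":0.5,"linear":[0.75,-3.46,0],"twist":0},{"jaw":0.5,"linear":[0.75,-3.46,0],"twist":0}]'
python3 -m pendant '[{"jaw":0.5,"linear":[0.75,-3.46,0],"twist":0},{"jaw":0.5,"linear":[0.75,-3.46,0],"twist":0},{"jaw":0.5,"linear":[0.75,-3.46,0],"twist":0},{"jaw":0.5,"linear":[0.75,-3.46,0],"twist":0},{"jaw":0.5,"linear":[0.75,-3.46,0],"twist":0},{"jaw":0.5,"linear":[0,-2,0],"twist":0},{"jaw":0.5,"linear":[0,0,0],"twist":0},{"jaw":0.5,"linear":[0,0,0],"twist":0}]'
python3 - <<'E'
from h import *
plan([.446,.3315,.025],.31)
w=cam("wrist"); pr=proj(w,[[.446,.3315,.017]])[0]; print(pr)
u0,v0=int(pr[0]),int(pr[1])
p=np.array([dep(w,u,v) for u in range(max(u0-70,2),u0+70) for v in range(max(v0-70,2),min(v0+70,300))])
q=p[(p[:,2]>.0125)&(p[:,2]<.022)]; print(len(q),q.mean(0),cv2.minAreaRect(q[:,:2].astype(np.float32)))
t=cam("top"); cv2.imwrite("pics/t4.png",t["color"])
E
```

```text
time: 21.82
position: [0.4686, 0.1211, 0.1797]
tool_rot: [0.988, 0.154, -0.002, -0.0]
ft_force: [0.9, -0.6, 0.6]
grip_width: 0.0436
grip_force: 0.0
time: 22.48
position: [0.4455, 0.3152, 0.1796]
tool_rot: [0.988, 0.156, -0.002, 0.001]
ft_force: [0.0, -0.4, 0.7]
grip_width: 0.0438
grip_force: 0.0
t=22.5 twist 0.2 then shift x 0.54 y -1.54 z 15.46 | yaw now 0.313 pos [445.5 315.2 179.6] grip 43.8mm F 0.0 ft [ 0.  -0.4  0.7] q6 1.67
[300.93478844 217.82859067]
1633 [0.44747212 0.33468725 0.01704231] ((0.44569289684295654, 0.3344285786151886), (0.0459640733897686, 0.02584436722099781), 17.65170669555664)
```

View pics/t4.png

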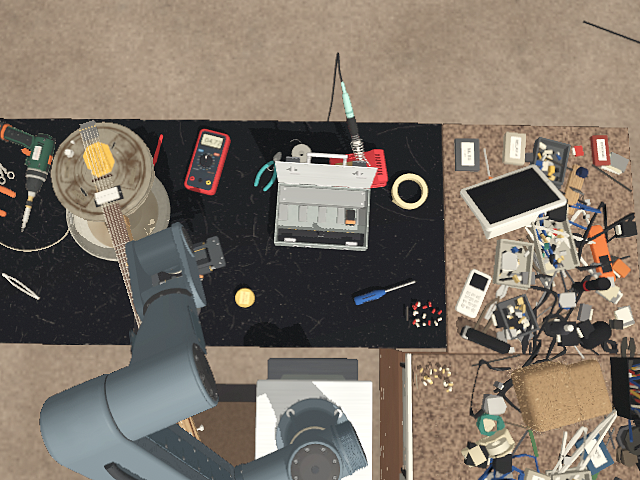

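No other batteries show on the bench, and the one in bay 0 is at (350,215). From the wrist depth, the left battery is at (0.4457,0.3344), yaw 0.308.

```bash
python3 -m pendant '[{"jaw":0.5,"linear":[0.63,-1.8,3],"twist":0.2},{"jaw":0.5,"linear":[0,0,3],"twist":0},{"jaw":0.5,"linear":[0,0,3],"twist":0},{"jaw":0.5,"linear":[0,0,3],"twist":0},{"jaw":0.5,"linear":[0,0,2],"twist":0},{"jaw":0.5,"linear":[0,0,0.8],"twist":0},{"jaw":0.5,"linear":[0,0,0],"twist":0},{"jaw":0.5,"linear":[0,0,0],"twist":0}]'
python3 -c "
from h import *
plan([.446,.3344,.0265],.308)"
```

```text
time: 23.25
position: [0.4481, 0.3331, 0.0334]
tool_rot: [0.988, 0.152, -0.0, 0.0]
ft_force: [-0.1, 0.3, -0.4]
grip_width: 0.043
grip_force: 0.0
t=23.2 twist -0.2 then shift x -0.16 y -0.19 z 0.69 | yaw now 0.305 pos [448.1 333.1  33.4] grip 43.0mm F 0.0 ft [-0.1  0.3 -0.4] q6 1.71
```

```bash
python3 -m pendant '[{"jaw":0.5,"linear":[-0.15,-0.15,0.65],"twist":0},{"jaw":0.5,"linear":[0,0,0],"twist":0},{"jaw":0,"linear":[0,0,0],"twist":0},{"jaw":0,"linear":[0,0,0],"twist":0},{"jaw":0,"linear":[0,0,0],"twist":0},{"jaw":0,"linear":[0,0,0],"twist":0},{"jaw":0,"linear":[0,0,0],"twist":0},{"jaw":0,"linear":[0,0,0],"twist":0}]' 20
python3 -m pendant '[{"jaw":0,"linear":[0,0,-1.5],"twist":0},{"jaw":0,"linear":[0,0,-3],"twist":0},{"jaw":0,"linear":[0,0,-3],"twist":0},{"jaw":0,"linear":[0,0,-3],"twist":0},{"jaw":0,"linear":[0,0,-3],"twist":0},{"jaw":0,"linear":[0,0,0],"twist":0}]'
python3 -c "
from h import *
plan(list(box(-180,26.5,160)),YAW)"
```

```text
time: 23.92
position: [0.4459, 0.3351, 0.0273]
tool_rot: [0.988, 0.153, 0.0, -0.0]
ft_force: [0.3, -0.1, 4.0]
grip_width: 0.0258
grip_force: 20.0
time: 24.42
position: [0.4488, 0.3367, 0.1672]
tool_rot: [0.988, 0.153, 0.006, -0.002]
ft_force: [1.3, 0.2, -0.1]
grip_width: 0.0258
grip_force: 20.0
t=24.4 twist 20.3 then shift x 7.76 y 31.69 z 0.72 | yaw now 0.307 pos [448.8 336.7 167.2] grip 25.8mm F 20.0 ft [ 1.3  0.2 -0.1] q6 1.71
```

```bash
python3 -m pendant '[{"jaw":0,"linear":[0,0,0],"twist":7},{"jaw":0,"linear":[0,0,0],"twist":7},{"jaw":0,"linear":[0,0,0],"twist":6.3},{"jaw":0,"linear":[0.97,3.96,0],"twist":0},{"jaw":0,"linear":[0.97,3.96,0],"twist":0},{"jaw":0,"linear":[0.97,3.96,0],"twist":0},{"jaw":0,"linear":[0.97,3.96,0],"twist":0},{"jaw":0,"linear":[0.97,3.96,0],"twist":0},{"jaw":0,"linear":[0.97,3.96,0],"twist":0},{"jaw":0,"linear":[0.97,3.96,0],"twist":0},{"jaw":0,"linear":[0.97,3.96,0],"twist":0}]'
python3 -m pendant '[{"jaw":0,"linear":[3.4,0,0],"twist":0},{"jaw":0,"linear":[3.4,0,1],"twist":0},{"jaw":0,"linear":[3.4,0,2],"twist":0},{"jaw":0,"linear":[0,0,3],"twist":0},{"jaw":0,"linear":[0,0,0],"twist":0},{"jaw":0,"linear":[0,0,0],"twist":0},{"jaw":0,"linear":[0,0,0],"twist":0}]'
python3 -c "
from h import *
plan(list(box(-78,26.5,33)),YAW)"
```

```text
time: 25.33
position: [0.5074, 0.0129, 0.1611]
tool_rot: [1.0, -0.024, -0.001, -0.0]
ft_force: [0.5, -0.8, -0.7]
grip_width: 0.0254
grip_force: 20.0
time: 25.92
position: [0.6087, 0.0101, 0.1016]
tool_rot: [1.0, -0.024, -0.001, -0.0]
ft_force: [0.3, 0.1, -0.5]
grip_width: 0.0259
grip_force: 20.0
t=25.9 twist -0.0 then shift x 0.45 y -0.17 z 6.86 | yaw now -0.048 pos [608.7  10.1 101.6] grip 25.9mm F 20.0 ft [ 0.3  0.1 -0.5] q6 1.45
```

```bash
python3 -m pendant '[{"jaw":0,"linear":[0.4,-0.15,2],"twist":0},{"jaw":0,"linear":[0,0,2],"twist":0},{"jaw":0,"linear":[0,0,1],"twist":0},{"jaw":0,"linear":[0,0,0],"twist":0},{"jaw":0,"linear":[0,0,0],"twist":0},{"jaw":0,"linear":[0,0,0],"twist":0}]'
python3 -c "
from h import *
plan(list(box(-78,26.5,33)),YAW)"
```

```text
time: 26.42
position: [0.6146, 0.0111, 0.0532]
tool_rot: [1.0, -0.024, 0.001, 0.0]
ft_force: [-1.0, -0.8, -0.6]
grip_width: 0.0259
grip_force: 20.0
t=26.4 twist -0.0 then shift x -0.12 y -0.05 z 2.02 | yaw now -0.048 pos [614.6  11.1  53.2] grip 25.9mm F 20.0 ft [-1.  -0.8 -0.6] q6 1.46
```

```bash
python3 -m pendant '[{"jaw":0,"linear":[-0.1,-0.05,1.2],"twist":0},{"jaw":0,"linear":[0,0,0.6],"twist":0},{"jaw":0,"linear":[0,0,0.2],"twist":0},{"jaw":0,"linear":[0,0,0],"twist":0},{"jaw":0,"linear":[0,0,0],"twist":0}]'
python3 -m pendant '[{"jaw":0.42,"linear":[0,0,0],"twist":0},{"jaw":0.42,"linear":[0,0,0],"twist":0},{"jaw":0.42,"linear":[0,0,0],"twist":0},{"jaw":0.42,"linear":[0,0,-1.5],"twist":0},{"jaw":0.42,"linear":[0,0,-3],"twist":0},{"jaw":0.42,"linear":[0,0,-3],"twist":0},{"jaw":0.42,"linear":[-3,0,-3],"twist":0},{"jaw":0.42,"linear":[0,0,0],"twist":0},{"jaw":0.42,"linear":[0,0,0],"twist":0},{"jaw":0.42,"linear":[0,0,0],"twist":0}]'
cat >> h.py <<'E'
def tobox(p):
    d=(p[:2]-H[:2])*1e3; cc,s=np.cos(YAW),np.sin(YAW); return np.array([cc*d[0]+s*d[1],-s*d[0]+cc*d[1],p[2]*1e3]).round(1)
E
python3 - <<'E'
from h import *
plan(list(box(-78,26.5,33)),YAW)
w=cam("wrist"); cv2.imwrite("pics/w6.png",w["color"])
P=np.array([tobox(dep(w,u,v)) for u in range(100,560) for v in range(150,300)])
for y in(-83.5,26.5):
    q=P[(P[:,2]>19)&(P[:,2]<27)&(abs(P[:,1]-y)<22)&(P[:,0]>-110)&(P[:,0]<-40)]
    print(y,len(q),q.mean(0) if len(q) else 0,q.min(0),q.max(0))
q=P[(P[:,2]>46)&(P[:,2]<54)&(abs(P[:,1])<30)&(P[:,0]>-165)&(P[:,0]<-100)]; print("tab",len(q),q.mean(0) if len(q) else 0)
E
```

```text
time: 26.83
position: [0.6129, 0.0117, 0.0328]
tool_rot: [1.0, -0.024, 0.0, 0.0]
ft_force: [-1.6, -0.1, 8.1]
grip_width: 0.0256
grip_force: 20.0
time: 27.67
position: [0.5835, 0.0131, 0.1358]
tool_rot: [1.0, -0.024, 0.0, 0.0]
ft_force: [-0.7, 0.0, -0.2]
grip_width: 0.0364
grip_force: 0.0
t=27.7 twist -0.1 then shift x 2.99 y 0.00 z 10.28 | yaw now -0.048 pos [583.5  13.1 135.8] grip 36.4mm F 0.0 ft [-0.7  0.  -0.2] q6 1.45
-83.5 2340 [-78.75239316 -81.78957265  22.89559829] [-100.9  -96.4   19.1] [-57.5 -69.3  24.2]
26.5 2384 [-77.09677013  26.67281879  23.05176174] [-99.4  13.7  19.7] [-55.9  39.8  24.2]
tab 134 [-132.18656716    1.72089552   49.00820896]
```

View pics/w6.png

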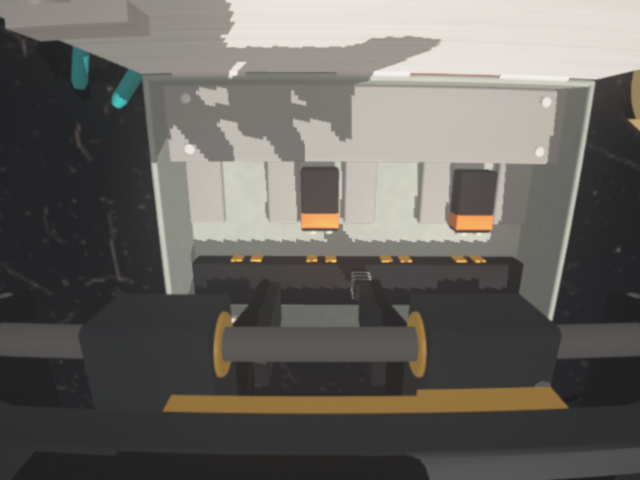

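Both batteries lie in their bays, at (320,200) and (473,200). The tab is at about (361,285), so I'll locate it precisely for a left-right pinch.

Run:
```python
from h import *
w=cam("wrist")
P=np.array([tobox(dep(w,u,v)) for u in range(300,420) for v in range(255,306)])
q=P[(P[:,2]>44)&(P[:,2]<56)&(P[:,0]<-100)&(P[:,0]>-166)]; print(len(q),q.min(0),q.max(0),np.median(q,0))
for v in range(262,306,4): print(v,[tobox(dep(w,u,v)).tolist() for u in(352,360,368)])
t=cam("top"); cv2.imwrite("pics/t5.png",cv2.resize(t["color"][215:255,265:380],(690,240),interpolation=cv2.INTER_CUBIC))
T=np.array([tobox(dep(t,u,v)) for u in range(300,345) for v in range(220,250)])
q=T[(T[:,2]>42)&(T[:,2]<54)&(T[:,0]>-163)&(T[:,0]<-100)]; print(len(q),q)
```

```text
170 [-141.1   -7.8   44.3] [-126.7    4.3   51.2] [-130.4     2.05   49.05]
262 [[-123.4, 3.2, 21.7], [-123.4, -2.6, 21.8], [-123.2, -8.3, 22.2]]
266 [[-125.6, 3.3, 24.1], [-125.6, -2.4, 24.1], [-125.6, -8.2, 24.1]]
270 [[-127.9, 3.4, 26.1], [-127.2, -2.1, 27.9], [-128.6, -8.3, 24.2]]
274 [[-128.3, 4.0, 32.7], [-127.2, -1.3, 35.6], [-127.8, -7.1, 34.0]]
278 [[-128.6, 4.5, 39.3], [-127.4, -0.6, 42.4], [-127.4, -6.1, 42.3]]
282 [[-131.8, 4.4, 38.8], [-127.1, 0.1, 49.9], [-97.9, 4.3, 119.1]]
286 [[-134.6, 4.3, 39.2], [-98.8, 8.2, 121.6], [-98.0, 4.9, 123.5]]
290 [[-137.9, 4.2, 38.4], [-100.2, 8.3, 123.0], [-98.3, 5.3, 127.1]]
294 [[-140.7, 4.2, 39.0], [-102.1, 8.3, 123.1], [-98.1, 5.9, 131.9]]
298 [[-150.7, 2.7, 24.2], [-103.6, 8.3, 124.1], [-98.2, 6.3, 135.6]]
302 [[-153.9, 2.7, 24.4], [-105.2, 8.4, 124.9], [-98.2, 6.8, 139.3]]
0 []
```

```bash
python3 -c "
from h import *
plan(list(box(-134,-1.7,48)),YAW)"
```

```text
t=27.8 twist -0.1 then shift x -2.60 y 2.82 z 8.67 | yaw now -0.048 pos [583.4  13.1 134.7] grip 36.4mm F 0.0 ft [ 0.4 -0.6  0.4] q6 1.45
```

```bash
python3 -m pendant '[{"jaw":0.42,"linear":[-2.6,2.8,0],"twist":0},{"jaw":0.42,"linear":[0,0,3],"twist":0},{"jaw":0.42,"linear":[0,0,3],"twist":0},{"jaw":0.42,"linear":[0,0,2],"twist":0},{"jaw":0.42,"linear":[0,0,0],"twist":0},{"jaw":0.42,"linear":[0,0,0],"twist":0},{"jaw":0.42,"linear":[0,0,0],"twist":0}]'
python3 -c "
from h import *
plan(list(box(-134,-1.7,48)),YAW)"
```

```text
time: 28.4
position: [0.5569, -0.0137, 0.0563]
tool_rot: [1.0, -0.024, 0.0, 0.0]
ft_force: [0.7, -0.3, -0.3]
grip_width: 0.0363
grip_force: 0.0
t=28.4 twist -0.0 then shift x -0.08 y 0.02 z 0.83 | yaw now -0.048 pos [556.9 -13.7  56.3] grip 36.3mm F 0.0 ft [ 0.7 -0.3 -0.3] q6 1.39
```

```bash
python3 -m pendant '[{"jaw":0.42,"linear":[-0.1,0,0.7],"twist":0},{"jaw":0.42,"linear":[0,0,0],"twist":0},{"jaw":0,"linear":[0,0,0],"twist":0},{"jaw":0,"linear":[0,0,0],"twist":0},{"jaw":0,"linear":[0,0,0],"twist":0},{"jaw":0,"linear":[0,0,0],"twist":0},{"jaw":0,"linear":[0,0,0],"twist":0},{"jaw":0,"linear":[0,0,0],"twist":0}]' 30
python3 -m pendant '[{"jaw":0,"linear":[0.5,0,0],"twist":0},{"jaw":0,"linear":[0.5,0,0],"twist":0},{"jaw":0,"linear":[0.5,0,0],"twist":0},{"jaw":0,"linear":[0.5,0,0],"twist":0},{"jaw":0,"linear":[0.4,0,0],"twist":0},{"jaw":0,"linear":[0.4,0,0],"twist":0},{"jaw":0,"linear":[0.4,0,0],"twist":0},{"jaw":0,"linear":[0,0,0],"twist":0},{"jaw":0,"linear":[0,0,0],"twist":0},{"jaw":0,"linear":[0,0,0],"twist":0}]'
```

```text
time: 29.07
position: [0.5554, -0.0141, 0.0495]
tool_rot: [1.0, -0.024, 0.0, 0.0]
ft_force: [0.5, -1.2, 1.9]
grip_width: 0.0116
grip_force: 30.0
time: 29.9
position: [0.5799, -0.0152, 0.0493]
tool_rot: [1.0, -0.023, -0.008, -0.0]
ft_force: [-14.7, -7.4, 15.7]
grip_width: 0.0118
grip_force: 30.0
```

```bash
python3 -m pendant '[{"jaw":0,"linear":[0.2,0,0],"twist":0},{"jaw":0,"linear":[0.2,0,0],"twist":0},{"jaw":0,"linear":[0,0,0],"twist":0},{"jaw":0,"linear":[0,0,0],"twist":0}]'
python3 - <<'E'
from h import *
plan(list(box(-104,-1.7,48)),YAW); w=cam("wrist"); cv2.imwrite("pics/w7.png",w["color"])
P=np.array([tobox(dep(w,u,v)) for u in range(100,560) for v in range(120,300)])
for y in(-82,26.5):
    q=P[(P[:,2]>19)&(P[:,2]<27)&(abs(P[:,1]-y)<17)&(P[:,0]>-95)&(P[:,0]<-40)]
    print(y,len(q),q.mean(0) if len(q) else 0,q.min(0),q.max(0))
E
```

```text
time: 30.23
position: [0.5802, -0.0152, 0.0492]
tool_rot: [1.0, -0.023, -0.013, -0.0]
ft_force: [-20.6, -7.9, 20.3]
grip_width: 0.0116
grip_force: 30.0
t=30.2 twist 0.1 then shift x 0.59 y -0.02 z 0.12 | yaw now -0.045 pos [580.2 -15.2  49.2] grip 11.6mm F 30.0 ft [-20.6  -7.9  20.3] q6 1.40
-82 4666 [-74.27089584 -81.8735105   22.92338191] [-94.9 -96.2  19.1] [-55.2 -69.4  24. ]
26.5 4844 [-73.94971098  26.29132948  23.07483485] [-94.8  13.3  19.1] [-54.5  40.1  24.1]
```

View pics/w7.png

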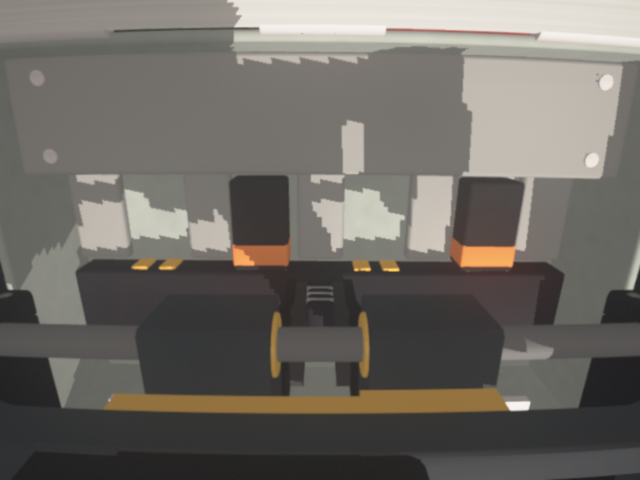

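The batteries have their terminals against the carriage, at (260,265) and (484,265). The tool is also pressing down by about 20 N, which may be binding the slide, so I'll relieve that while pushing on.

```bash
python3 -m pendant '[{"jaw":0,"linear":[0,0.2,-0.4],"twist":0},{"jaw":0,"linear":[0,0.1,-0.4],"twist":0},{"jaw":0,"linear":[0,0,0],"twist":0},{"jaw":0,"linear":[0,0,0],"twist":0}]'
python3 -m pendant '[{"jaw":0,"linear":[0.2,0,0],"twist":0},{"jaw":0,"linear":[0.2,0,0],"twist":0},{"jaw":0,"linear":[0,0,0],"twist":0},{"jaw":0,"linear":[0,0,0],"twist":0}]'
python3 -c "
from h import *
plan(list(box(-104,-1.7,48)),YAW);o=robot.get_obs();print(o['moment'],o['joint_torque'].round(1))"
```

```text
time: 30.62
position: [0.5801, -0.0154, 0.0502]
tool_rot: [1.0, -0.024, -0.013, -0.003]
ft_force: [-9.1, -0.0, -22.8]
grip_width: 0.0113
grip_force: 30.0
time: 30.95
position: [0.5803, -0.0154, 0.0502]
tool_rot: [1.0, -0.023, -0.017, -0.003]
ft_force: [-14.6, -2.0, -15.9]
grip_width: 0.0118
grip_force: 30.0
t=30.9 twist 0.0 then shift x 0.58 y -0.03 z 0.22 | yaw now -0.047 pos [580.3 -15.4  50.2] grip 11.8mm F 30.0 ft [-14.6  -2.  -15.9] q6 1.40
[-0.42867322  2.29810749 -0.05808987] [  1.3 -57.9 -22.    1.   -3.8  -0.1]
```

```bash
python3 -m pendant '[{"jaw":0,"linear":[-0.4,0,0.2],"twist":0},{"jaw":0,"linear":[-0.3,0,0.2],"twist":0},{"jaw":0,"linear":[0,0,0],"twist":0},{"jaw":0,"linear":[0,0,0],"twist":0}]'
python3 -m pendant '[{"jaw":0.42,"linear":[0,0,0],"twist":0},{"jaw":0.42,"linear":[0,0,0],"twist":0},{"jaw":0.42,"linear":[0,0,0],"twist":0},{"jaw":0.42,"linear":[0,0,-2],"twist":0},{"jaw":0.42,"linear":[0,0,-3],"twist":0},{"jaw":0.42,"linear":[0,0,-3],"twist":0},{"jaw":0.42,"linear":[-3,0,-2],"twist":0},{"jaw":0.42,"linear":[0,0,0],"twist":0},{"jaw":0.42,"linear":[0,0,0],"twist":0},{"jaw":0.42,"linear":[0,0,0],"twist":0}]'
python3 - <<'E'
from h import *
plan(list(box(-104,-1.7,48)),YAW); w=cam("wrist"); cv2.imwrite("pics/w8.png",w["color"])
u=int(proj(w,[box(-75,-30,6)])[0,0])
for v in range(140,300,6): print(v,tobox(dep(w,u,v)),end=" ")
P=np.array([tobox(dep(w,u,v)) for u in range(100,560) for v in range(120,300)])
for y in(-82,26.5):
    q=P[(P[:,2]>19)&(P[:,2]<27)&(abs(P[:,1]-y)<17)&(P[:,0]>-115)&(P[:,0]<-40)]
    h=np.histogram(q[:,0],bins=np.arange(-116,-40,2)); print(y,h[0])
q=P[(P[:,2]>27)&(P[:,2]<45)&(abs(P[:,1]+1.7)<10)&(P[:,0]>-145)&(P[:,0]<-90)]; print("tab back",np.percentile(q[:,0],[5,50,95]) if len(q) else 0)
q=P[(P[:,2]>10)&(P[:,2]<21)&(abs(P[:,1]+30)<8)&(P[:,0]<-80)]; print("face",np.median(q,0))
E
```

```text
time: 31.28
position: [0.5801, -0.0154, 0.0501]
tool_rot: [1.0, -0.024, -0.009, -0.002]
ft_force: [-9.2, 2.1, -3.6]
grip_width: 0.0113
grip_force: 30.0
time: 32.12
position: [0.559, -0.0168, 0.1535]
tool_rot: [1.0, -0.024, 0.001, 0.0]
ft_force: [0.0, -0.1, -0.6]
grip_width: 0.0362
grip_force: 0.0
t=32.1 twist -0.1 then shift x 2.69 y -0.27 z 10.55 | yaw now -0.048 pos [559.  -16.8 153.5] grip 36.2mm F 0.0 ft [ 0.  -0.1 -0.6] q6 1.39
140 [-61.2 -29.5   6.3] 146 [-65.6 -29.6   6.2] 152 [-70.1 -29.7   6.3] 158 [-74.6 -29.8   5.9] 164 [-79.1 -29.9   6.1] 170 [-83.6 -29.9   6.3] 176 [-88.2 -30.1   6. ] 182 [-92.8 -30.2   6.1] 188 [-97.5 -30.3   6. ] 194 [-99.4 -28.9  22.8] 200 [-103.6  -28.9   24. ] 206 [-108.2  -29.    23.4] 212 [-112.6  -29.1   24. ] 218 [-117.2  -29.2   23.8] 224 [-121.6  -29.3   24.3] 230 [-126.3  -29.4   24.1] 236 [-131.3  -29.6   23.2] 242 [-141.1  -31.3    6.1] 248 [-146.2  -31.4    5.9] 254 [-151.4  -31.5    5.9] 260 [-156.5  -31.6    5.9] 266 [-161.5  -31.7    6.5] 272 [-166.3  -31.7    7.8] 278 [-166.3  -30.6   20.8] 284 [-166.6  -29.7   32.2] 290 [-166.6  -28.8   43.2] 296 [-166.6  -27.9   53.8] -82 [ 62 116 135  97 133 136 108 119 126 105  86  95 110 107  82  99 111 111
 105  85 111 112 111 113 103  91 106 111 111 110  34   0   0   0   0   0
   0]
26.5 [ 47 136 138  98 132 138  99 131 139 106  84 100 111 111  97  88 108 108
 108  96  84 111 111 111 111 111  96  94 106 114  70   0   0   0   0   0
   0]
tab back [-113.655 -103.1   -102.845]
face [-166.2  -30.7   16.6]
```

The carriage stays with its face at -99 mm after release: it touches the batteries, leaves a 49 mm slot, and doesn't spring back, so it is home. Next I'll shut the cover.

```bash
python3 -m pendant '[{"jaw":0.4,"linear":[-2,0,-3.5],"twist":0},{"jaw":0.4,"linear":[-2,0,-3.5],"twist":0},{"jaw":0.4,"linear":[-2,0,-3.5],"twist":0},{"jaw":0.4,"linear":[0,0,-3.5],"twist":0},{"jaw":0.4,"linear":[0,0,-3.5],"twist":0},{"jaw":0.4,"linear":[0,0,-1],"twist":-7},{"jaw":0.4,"linear":[0,0,0],"twist":-7},{"jaw":0.4,"linear":[0,0,0],"twist":-7},{"jaw":0.4,"linear":[0,0,0],"twist":-7},{"jaw":0.4,"linear":[0,0,0],"twist":-7},{"jaw":0.4,"linear":[0,0,0],"twist":-7},{"jaw":0.4,"linear":[0,0,0],"twist":-7}]'
python3 -m pendant '[{"jaw":0.4,"linear":[0,0,0],"twist":-7},{"jaw":0.4,"linear":[0,0,0],"twist":-7},{"jaw":0.4,"linear":[0,0,0],"twist":-7},{"jaw":0.4,"linear":[0,0,0],"twist":-7},{"jaw":0.4,"linear":[0,0,0],"twist":-7},{"jaw":0.4,"linear":[0,0,0],"twist":-6},{"jaw":0.4,"linear":[0,0,0],"twist":0},{"jaw":0.4,"linear":[0,0,0],"twist":0}]'
python3 - <<'E'
from h import *
plan([.7143,-.0187,.3311],YAW+1.57)
w=cam("wrist"); cv2.imwrite("pics/w9.png",w["color"])
t=cam("top"); s=cam("scene"); cv2.imwrite("pics/s9.png",s["color"])
P=np.array([tobox(dep(t,u,v)) for u in range(270,375) for v in range(140,200)])
q=P[(P[:,2]>230)&(P[:,2]<300)&(abs(P[:,1])<60)]; print(len(q), np.percentile(q,[5,50,95],axis=0) if len(q) else 0)
E
```

```text
time: 33.17
position: [0.4989, -0.014, 0.3372]
tool_rot: [0.918, 0.396, -0.0, -0.0]
ft_force: [0.3, -0.5, 1.2]
grip_width: 0.0348
grip_force: 0.0
time: 33.83
position: [0.4986, -0.0139, 0.3374]
tool_rot: [0.725, 0.689, -0.0, -0.001]
ft_force: [-0.7, 0.7, -0.4]
grip_width: 0.0348
grip_force: 0.0
t=33.8 twist -0.2 then shift x 0.55 y 21.57 z 0.63 | yaw now 1.520 pos [498.6 -13.9 337.4] grip 34.8mm F 0.0 ft [-0.7  0.7 -0.4] q6 -0.20
203 [[ 16.57 -48.19 237.54]
 [ 20.9   -1.8  267.9 ]
 [ 26.99  43.89 270.19]]
```

View pics/s9.png

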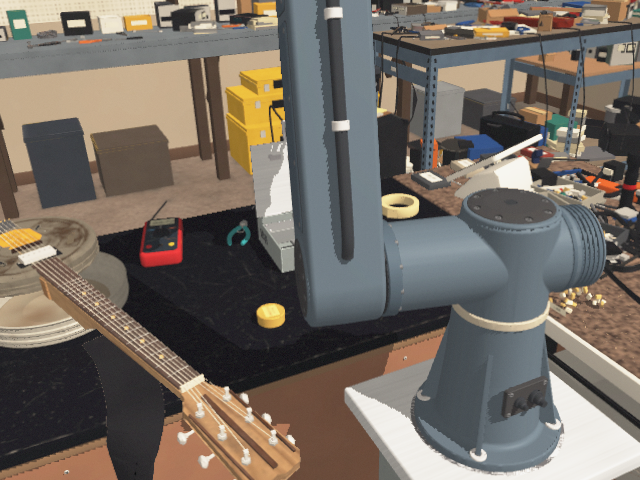

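The cover is still upright, with its handle at box x≈21 mm, z≈265 mm. I'll re-grip it.

```bash
python3 -m pendant '[{"jaw":0.4,"linear":[0.3,3.6,0],"twist":0},{"jaw":0.4,"linear":[0,3.6,0],"twist":0},{"jaw":0.4,"linear":[0,3.6,0],"twist":0},{"jaw":0.4,"linear":[0,3.6,0],"twist":0},{"jaw":0.4,"linear":[0,3.6,0],"twist":0},{"jaw":0.4,"linear":[0,3.3,0],"twist":0},{"jaw":0.4,"linear":[0,0,0],"twist":0},{"jaw":0.4,"linear":[0,0,0],"twist":0},{"jaw":0.4,"linear":[0,0,2],"twist":0},{"jaw":0.4,"linear":[0,0,2],"twist":0},{"jaw":0.4,"linear":[0,0,0],"twist":0},{"jaw":0.4,"linear":[0,0,0],"twist":0}]'
python3 -c "
from h import *
plan(box(21,-1.8,275),YAW+1.57)"
```

```text
time: 34.98
position: [0.7091, -0.0207, 0.2974]
tool_rot: [0.724, 0.69, -0.001, -0.002]
ft_force: [0.8, -0.2, 0.1]
grip_width: 0.0352
grip_force: 0.0
t=35.0 twist -0.0 then shift x -0.05 y 0.18 z 2.24 | yaw now 1.522 pos [709.1 -20.7 297.4] grip 35.2mm F 0.0 ft [ 0.8 -0.2  0.1] q6 -0.14
```

```bash
python3 -m pendant '[{"jaw":0.4,"linear":[0,0.15,1.2],"twist":0},{"jaw":0.4,"linear":[0,0,0.9],"twist":0},{"jaw":0.4,"linear":[0,0,0],"twist":0},{"jaw":0,"linear":[0,0,0],"twist":0},{"jaw":0,"linear":[0,0,0],"twist":0},{"jaw":0,"linear":[0,0,0],"twist":0},{"jaw":0,"linear":[0,0,0],"twist":0},{"jaw":0,"linear":[0,0,0],"twist":0},{"jaw":0,"linear":[0,0,0],"twist":0}]' 25
python3 - <<'E'
from h import *
o=robot.get_obs(); p=tobox(o["position"]); plan(box(21,-1.8,275),YAW+1.57); print(p)
# arc from current pos: circle centre such that closed TCP = (-208,77)
a0=np.arctan2(19-7,208); r=np.hypot(208,12); off=7
b=np.arctan2(p[2]-off-58,-p[0]); print("lid",b-a0,"r",np.hypot(p[0],p[2]-off-58),r)
A=np.linspace(b,a0,21); q0=None
for a in A:
    q=np.array([-r*np.cos(a),58+off+r*np.sin(a)])
    if q0 is not None: d=(q-q0)/10; print("%.2f %.2f"%(d[0],-d[1]),end=" | ")
    q0=q
E
```

```text
time: 35.73
position: [0.7126, -0.0211, 0.2777]
tool_rot: [0.724, 0.69, 0.0, 0.0]
ft_force: [-0.0, 0.2, 0.9]
grip_width: 0.0089
grip_force: 25.0
t=35.7 twist -0.0 then shift x -0.03 y -0.17 z 0.27 | yaw now 1.523 pos [712.6 -21.1 277.7] grip 8.9mm F 25.0 ft [-0.   0.2  0.9] q6 -0.14
[ 22.7  -1.5 277.7]
lid 1.6194885446815905 r 213.9078773678052 208.34586628968668
-1.68 -0.11 | -1.69 0.03 | -1.68 0.16 | -1.66 0.30 | -1.63 0.43 | -1.59 0.56 | -1.54 0.69 | -1.48 0.81 | -1.41 0.93 | -1.33 1.04 | -1.24 1.14 | -1.14 1.24 | -1.04 1.33 | -0.93 1.41 | -0.81 1.48 | -0.69 1.54 | -0.56 1.59 | -0.43 1.63 | -0.30 1.66 | -0.17 1.68 |
```

```bash
python3 -m pendant '[{"jaw":0,"linear":[0,-1.68,-0.11],"twist":0},{"jaw":0,"linear":[0,-1.69,0.03],"twist":0},{"jaw":0,"linear":[0,-1.68,0.16],"twist":0},{"jaw":0,"linear":[0,-1.66,0.3],"twist":0},{"jaw":0,"linear":[0,-1.63,0.43],"twist":0},{"jaw":0,"linear":[0,-1.59,0.56],"twist":0},{"jaw":0,"linear":[0,-1.54,0.69],"twist":0},{"jaw":0,"linear":[0,-1.48,0.81],"twist":0},{"jaw":0,"linear":[0,-1.41,0.93],"twist":0},{"jaw":0,"linear":[0,-1.33,1.04],"twist":0},{"jaw":0,"linear":[0,0,0],"twist":0}]'
python3 -c "
from h import *
plan(box(-135,-1.8,224),YAW+1.57)"
```

```text
time: 36.65
position: [0.5531, -0.0127, 0.2273]
tool_rot: [0.724, 0.69, -0.001, -0.002]
ft_force: [-0.1, 2.5, -3.7]
grip_width: 0.0092
grip_force: 25.0
t=36.6 twist -0.0 then shift x -0.12 y 0.20 z 0.33 | yaw now 1.523 pos [553.1 -12.7 227.3] grip 9.2mm F 25.0 ft [-0.1  2.5 -3.7] q6 -0.18
```

```bash
python3 -m pendant '[{"jaw":0,"linear":[0,-1.24,1.14],"twist":0},{"jaw":0,"linear":[0,-1.14,1.24],"twist":0},{"jaw":0,"linear":[0,-1.04,1.33],"twist":0},{"jaw":0,"linear":[0,-0.93,1.41],"twist":0},{"jaw":0,"linear":[0,-0.81,1.48],"twist":0},{"jaw":0,"linear":[0,-0.69,1.54],"twist":0},{"jaw":0,"linear":[0,-0.56,1.59],"twist":0},{"jaw":0,"linear":[0,-0.43,1.63],"twist":0},{"jaw":0,"linear":[0,0,0],"twist":0},{"jaw":0,"linear":[0,0,0],"twist":0}]'
python3 -c "
from h import *
plan(box(-208,-1.8,77),YAW+1.57)"
```

```text
time: 37.48
position: [0.487, -0.0094, 0.1146]
tool_rot: [0.724, 0.69, -0.0, -0.002]
ft_force: [0.2, 5.4, -2.9]
grip_width: 0.0091
grip_force: 25.0
t=37.5 twist -0.1 then shift x -0.14 y -0.48 z 3.76 | yaw now 1.522 pos [487.   -9.4 114.6] grip 9.1mm F 25.0 ft [ 0.2  5.4 -2.9] q6 -0.20
```

```bash
python3 -m pendant '[{"jaw":0,"linear":[0,-0.3,1.6],"twist":0},{"jaw":0,"linear":[0,-0.17,1.6],"twist":0},{"jaw":0,"linear":[0,0,0.5],"twist":0},{"jaw":0,"linear":[0,0,0.4],"twist":0},{"jaw":0,"linear":[0,0,0.3],"twist":0},{"jaw":0,"linear":[0,0,0],"twist":0},{"jaw":0,"linear":[0,0,0],"twist":0},{"jaw":0,"linear":[0,0,0],"twist":0}]'
python3 -c "
from h import *
plan(box(-208,-1.8,77),YAW+1.57)"
```

```text
time: 38.15
position: [0.4819, -0.0098, 0.0744]
tool_rot: [0.724, 0.69, -0.001, -0.001]
ft_force: [-6.8, 3.5, 24.6]
grip_width: 0.0088
grip_force: 25.0
t=38.1 twist 0.0 then shift x -0.07 y 0.03 z -0.26 | yaw now 1.524 pos [481.9  -9.8  74.4] grip 8.8mm F 25.0 ft [-6.8  3.5 24.6] q6 -0.20
```

```bash
python3 -m pendant '[{"jaw":0.4,"linear":[0,0,0],"twist":0},{"jaw":0.4,"linear":[0,0,0],"twist":0},{"jaw":0.4,"linear":[0,0,0],"twist":0},{"jaw":0.4,"linear":[0,0,-2],"twist":0},{"jaw":0.4,"linear":[0,0,-3],"twist":0},{"jaw":0.4,"linear":[0,0,-2.5],"twist":0},{"jaw":0.4,"linear":[2.9,2.3,0],"twist":0},{"jaw":0.4,"linear":[2.9,2.3,0],"twist":0},{"jaw":0.4,"linear":[2.8,2.2,0],"twist":0},{"jaw":0.4,"linear":[0,0,0],"twist":0},{"jaw":0.4,"linear":[0,0,0],"twist":0},{"jaw":0.4,"linear":[0,0,0],"twist":0}]'
python3 - <<'E'
from h import *
plan([.554,.0725,.087],YAW+1.57)
t=cam("top"); P=np.array([tobox(dep(t,u,v)) for u in range(340,362) for v in range(185,245)])
q=P[(P[:,2]>50)&(P[:,2]<75)&(P[:,1]>-124)&(P[:,0]<-10)&(P[:,0]>-163)]
print(len(q),np.median(q,0)); A=np.c_[q[:,0],np.ones(len(q))]
k=abs(q[:,2]-np.median(q[:,2]))<5; print("slope,z0",np.linalg.lstsq(A[k],q[k,2],rcond=None)[0])
E
```

```text
time: 39.15
position: [0.5544, 0.0724, 0.1459]
tool_rot: [0.724, 0.69, -0.001, -0.0]
ft_force: [-0.4, 0.1, -0.1]
grip_width: 0.0349
grip_force: 0.0
t=39.1 twist 0.0 then shift x 0.01 y -0.04 z 5.89 | yaw now 1.524 pos [554.4  72.4 145.9] grip 34.9mm F 0.0 ft [-0.4  0.1 -0.1] q6 -0.02
1144 [-83.65 -81.5   60.9 ]
slope,z0 [-4.30239639e-03  6.05962374e+01]
```

The cover is flat (slope about 0.004), so I'll lock the left fastener.

```bash
python3 -m pendant '[{"jaw":0.4,"linear":[0,0,2],"twist":0},{"jaw":0.4,"linear":[0,0,2],"twist":0},{"jaw":0.4,"linear":[0,0,1.2],"twist":0},{"jaw":0.4,"linear":[0,0,0.6],"twist":0},{"jaw":0.4,"linear":[0,0,0],"twist":0},{"jaw":0,"linear":[0,0,0],"twist":0},{"jaw":0,"linear":[0,0,0],"twist":0},{"jaw":0,"linear":[0,0,0],"twist":0},{"jaw":0,"linear":[0,0,0],"twist":0},{"jaw":0,"linear":[0,0,0],"twist":0},{"jaw":0,"linear":[0,0,0],"twist":0}]' 15
python3 -m pendant '[{"jaw":0,"linear":[0,0,0],"twist":0},{"jaw":0,"linear":[0,0,0],"twist":7},{"jaw":0,"linear":[0,0,0],"twist":7},{"jaw":0,"linear":[0,0,0],"twist":7},{"jaw":0,"linear":[0,0,0],"twist":7},{"jaw":0,"linear":[0,0,0],"twist":7},{"jaw":0,"linear":[0,0,0],"twist":7},{"jaw":0,"linear":[0,0,0],"twist":7},{"jaw":0,"linear":[0,0,0],"twist":0}]'
python3 -m pendant '[{"jaw":0,"linear":[0,0,0],"twist":7},{"jaw":0,"linear":[0,0,0],"twist":7},{"jaw":0,"linear":[0,0,0],"twist":7},{"jaw":0,"linear":[0,0,0],"twist":7},{"jaw":0,"linear":[0,0,0],"twist":7},{"jaw":0,"linear":[0,0,0],"twist":5},{"jaw":0,"linear":[0,0,0],"twist":2},{"jaw":0,"linear":[0,0,0],"twist":0},{"jaw":0,"linear":[0,0,0],"twist":0}]'
python3 -c "
from h import *
plan([.554,.0725,.087],YAW);print(robot.get_obs()['moment'])"
```

```text
time: 40.12
position: [0.5542, 0.0726, 0.0888]
tool_rot: [0.724, 0.69, -0.0, -0.0]
ft_force: [-2.3, -0.5, 5.1]
grip_width: 0.0097
grip_force: 15.0
time: 40.87
position: [0.5552, 0.0721, 0.0888]
tool_rot: [0.945, 0.327, 0.0, 0.001]
ft_force: [-1.0, -0.9, 5.2]
grip_width: 0.0099
grip_force: 15.0
time: 41.62
position: [0.5555, 0.0712, 0.0888]
tool_rot: [1.0, -0.03, 0.001, 0.001]
ft_force: [-0.6, -4.6, 5.1]
grip_width: 0.0098
grip_force: 15.0
t=41.6 twist -0.7 then shift x -0.16 y -0.12 z 0.18 | yaw now -0.060 pos [555.5  71.2  88.8] grip 9.8mm F 15.0 ft [-0.6 -4.6  5.1] q6 1.56
[-0.92559512  0.22112169  0.07928168]
```

```bash
python3 -m pendant '[{"jaw":0.4,"linear":[0,0,0],"twist":0},{"jaw":0.4,"linear":[0,0,0],"twist":0},{"jaw":0.4,"linear":[0,0,0],"twist":0},{"jaw":0.4,"linear":[0,0,-2],"twist":0},{"jaw":0.4,"linear":[0,0,-3],"twist":0},{"jaw":0.4,"linear":[0,0,-1],"twist":0},{"jaw":0.4,"linear":[0,4,0],"twist":0},{"jaw":0.4,"linear":[0,4,0],"twist":0},{"jaw":0.4,"linear":[0,4,0],"twist":0},{"jaw":0.4,"linear":[0,4,0],"twist":0},{"jaw":0.4,"linear":[0,0.7,0],"twist":-7},{"jaw":0.4,"linear":[0,0,0],"twist":-7}]'
python3 -m pendant '[{"jaw":0.4,"linear":[0,0,0],"twist":-7},{"jaw":0.4,"linear":[0,0,0],"twist":-7},{"jaw":0.4,"linear":[0,0,0],"twist":-7},{"jaw":0.4,"linear":[0,0,0],"twist":-7},{"jaw":0.4,"linear":[0,0,0],"twist":-7},{"jaw":0.4,"linear":[0,0,0],"twist":-7},{"jaw":0.4,"linear":[0,0,0],"twist":-7},{"jaw":0.4,"linear":[0,0,0],"twist":-7},{"jaw":0.4,"linear":[0,0,0],"twist":-7},{"jaw":0.4,"linear":[0,0,0],"twist":-7},{"jaw":0.4,"linear":[0,0,0],"twist":-6.7},{"jaw":0.4,"linear":[0,0,0],"twist":0}]'
python3 - <<'E'
from h import *
plan([.5457,-.0955,.087],YAW+1.56)
w=cam("wrist"); cv2.imwrite("pics/w10.png",w["color"])
P=np.array([dep(w,u,v) for u in range(100,560) for v in range(120,400)])
q=P[(P[:,2]>.078)&(P[:,2]<.092)&(abs(P[:,1]+.0955)<.03)&(abs(P[:,0]-.5457)<.03)]; print(len(q),(q.mean(0),cv2.minAreaRect(q[:,:2].astype(np.float32))) if len(q) else 0)
E
```

```text
time: 42.62
position: [0.5442, -0.0974, 0.1479]
tool_rot: [0.996, 0.09, 0.001, 0.0]
ft_force: [0.4, -0.1, 0.1]
grip_width: 0.0346
grip_force: 0.0
time: 43.62
position: [0.5438, -0.0937, 0.1477]
tool_rot: [0.725, 0.689, 0.0, -0.0]
ft_force: [0.5, 0.5, 0.4]
grip_width: 0.0346
grip_force: 0.0
t=43.6 twist 0.4 then shift x -0.16 y 0.20 z 6.07 | yaw now 1.521 pos [543.8 -93.7 147.7] grip 34.6mm F 0.0 ft [0.5 0.5 0.4] q6 -0.32
992 (array([ 0.54554372, -0.09688288,  0.08462288]), ((0.5454903841018677, -0.09800388664007187), (0.03542817384004593, 0.010045478120446205), 85.92579650878906))
```

```bash
python3 -m pendant '[{"jaw":0.4,"linear":[-0.3,0.2,2],"twist":0},{"jaw":0.4,"linear":[0,0,2],"twist":0},{"jaw":0.4,"linear":[0,0,1.2],"twist":0},{"jaw":0.4,"linear":[0,0,0.7],"twist":0},{"jaw":0.4,"linear":[0,0,0],"twist":0},{"jaw":0,"linear":[0,0,0],"twist":0},{"jaw":0,"linear":[0,0,0],"twist":0},{"jaw":0,"linear":[0,0,0],"twist":0},{"jaw":0,"linear":[0,0,0],"twist":0},{"jaw":0,"linear":[0,0,0],"twist":0},{"jaw":0,"linear":[0,0,0],"twist":0}]' 15
python3 -m pendant '[{"jaw":0,"linear":[0,0,0],"twist":0},{"jaw":0,"linear":[0,0,0],"twist":7},{"jaw":0,"linear":[0,0,0],"twist":7},{"jaw":0,"linear":[0,0,0],"twist":7},{"jaw":0,"linear":[0,0,0],"twist":7},{"jaw":0,"linear":[0,0,0],"twist":7},{"jaw":0,"linear":[0,0,0],"twist":7},{"jaw":0,"linear":[0,0,0],"twist":7},{"jaw":0,"linear":[0,0,0],"twist":0}]'
python3 -m pendant '[{"jaw":0,"linear":[0,0,0],"twist":7},{"jaw":0,"linear":[0,0,0],"twist":7},{"jaw":0,"linear":[0,0,0],"twist":7},{"jaw":0,"linear":[0,0,0],"twist":7},{"jaw":0,"linear":[0,0,0],"twist":7},{"jaw":0,"linear":[0,0,0],"twist":5},{"jaw":0,"linear":[0,0,0],"twist":2},{"jaw":0,"linear":[0,0,0],"twist":0},{"jaw":0,"linear":[0,0,0],"twist":0}]'
python3 -m pendant '[{"jaw":0.4,"linear":[0,0,0],"twist":0},{"jaw":0.4,"linear":[0,0,0],"twist":0},{"jaw":0.4,"linear":[0,0,0],"twist":0},{"jaw":0.4,"linear":[0,0,-2],"twist":0},{"jaw":0.4,"linear":[0,0,-3],"twist":0},{"jaw":0.4,"linear":[0,0,-3],"twist":0},{"jaw":0.4,"linear":[0,-4,-3],"twist":0},{"jaw":0.4,"linear":[0,-4,-3],"twist":0},{"jaw":0.4,"linear":[0,0,0],"twist":0},{"jaw":0.4,"linear":[0,0,0],"twist":0}]'
python3 - <<'E'
from h import *
w=cam("wrist"); cv2.imwrite("pics/w11.png",w["color"])
P=np.array([dep(w,u,v) for u in range(20,620) for v in range(100,400)])
for c0 in((.5457,-.0965),(.554,.0725)):
    q=P[(P[:,2]>.078)&(P[:,2]<.092)&(abs(P[:,1]-c0[1])<.03)&(abs(P[:,0]-c0[0])<.03)]; print(len(q),cv2.minAreaRect(q[:,:2].astype(np.float32)) if len(q) else 0)
E
```

```text
time: 44.58
position: [0.5454, -0.0973, 0.0899]
tool_rot: [0.726, 0.688, -0.0, -0.0]
ft_force: [-2.9, -0.9, 4.8]
grip_width: 0.0099
grip_force: 15.0
time: 45.33
position: [0.5464, -0.0978, 0.0898]
tool_rot: [0.946, 0.324, 0.001, 0.001]
ft_force: [-0.2, -2.6, 5.8]
grip_width: 0.0099
grip_force: 15.0
time: 46.08
position: [0.5467, -0.0986, 0.0898]
tool_rot: [0.999, -0.033, 0.001, 0.001]
ft_force: [-1.6, -4.3, 5.8]
grip_width: 0.0098
grip_force: 15.1
time: 46.92
position: [0.5507, -0.0288, 0.2203]
tool_rot: [0.999, -0.033, 0.001, 0.0]
ft_force: [0.6, 0.3, 0.2]
grip_width: 0.0347
grip_force: 0.0
656 ((0.5455830097198486, -0.09869078546762466), (0.01025854330509901, 0.03609269857406616), 87.09784698486328)
681 ((0.5544028282165527, 0.07091894000768661), (0.010388104245066643, 0.03632258251309395), 87.97284698486328)
```

View pics/w11.png

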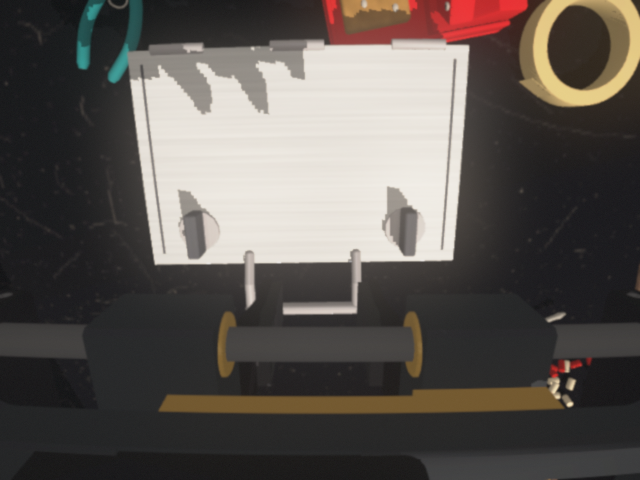

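Both wings now point front to back, at (195,233) and (409,231), and the cover is shut. The arm is clear, so I'm handing in.

```bash
python3 -c "
from rig import robot
print(robot.hand_in())"
```

```text
the job is handed in; nothing more can be done
None
```

I handed the job in at about 47 s: both batteries found on the bench are in bays 0 and 2, the carriage is home, the cover is shut, both fasteners are locked, and I touched none of the bystanders; the hand-in returned no verdict.

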